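# Press a vial's snap cap home on the lever capping press

## Task

The snap cap on the capped amber vial is not fully down yet. Stand that vial upright on the round steel anvil of the capping press, swing the lever down to its stop so that the ram presses the cap fully home, let the lever return to the top, then take the vial out and stand it upright in the metal tray. Never tip the vial over, and leave the open vials, the cups, the loose cap and the marker where they are.

Things in the scene. Friction and masses are not known exactly. Their poses are not given: they have to be found in the camera images.
- vial_mid (a point): middle of the only capped amber vial: loose, 50 g, 36 mm in diameter, 84 mm tall without its white ribbed cap (39 mm in diameter). This point is on its axis, 42 mm above its underside; z is its axis, up. 92 mm tall with the cap proud, 86 mm when pressed home. Grip the body below the cap (its skirt begins 77 mm up)
- cap (a joint): how far the snap cap has been pushed down on the vial, in m: 0 as found, about 0.006 when fully home; it takes about 10 N and stays where it is left
- press: grey capping press, fixed, front to its own -x; origin at the underside. Base x -95 to +90, y +-60, 18 mm high. Column at the back (x over 41 mm) carries a head 50 mm wide over the anvil: x -52 to +83, z 192 to 257 mm. Ram foot 28 mm in diameter, 170 mm above the table at rest. The head bars the way from above: bring the vial in and out from the front, tool leaning back 30 to 45 degrees
- anvil (a point): centre of the top of the anvil, straight below the ram: steel disc 52 mm in diameter, its top 22 mm above the table (4 mm above the base); 30 mm in front of the press's origin; axes as the press
- pivot (a point): point of the lever's hinge axis, in the plane of the lever arm: at x = 0, y = +100 mm, z = 225 mm of the press; the hinge axis is the press's y axis
- lever_grip (a point): centre of the lever's black grip: a bar 22 mm thick, 66 mm long along the press's y axis, on its left (+y) side, 129 mm left of the ram axis and 145 mm from the hinge axis. With the lever up, the arm points to the press's front, 35 degrees above level, the grip 308 mm above the table
- lever (a joint): lever angle, rad: 0 up at rest, grows as the grip is swung down, 0.785 at the stop (arm 10 degrees below level, grip 200 mm above the table). A spring returns it by itself; it takes 4 N at the grip to start, up to about 15 N while pressing a cap. The ram goes down 79 mm per rad, 62 mm in all
- tray: stainless tray with a green sheet, 378 x 225 x 22 mm (x, y, z), fixed; origin at the centre of its underside. Floor 2 mm thick, flat for x within 165 and y within 90 mm of the centre; rim 22 mm high. Two paper cups stand in its near (-x) end, the rest is free
- open_vial_a: open amber vial without a cap, 35 mm in diameter, 82 mm tall, loose; origin at the centre of its underside. Leave it
- open_vial_b: open amber vial without a cap, as the other. Leave it
- cup_a: paper dose cup, 38 mm in diameter, 29 mm tall, loose, in the tray; origin at its underside. Leave it
- cup_b: paper dose cup, as the other. Leave it
- cups: column of nested paper cups, 38 mm in diameter, 100 mm tall, loose; origin at its underside. Leave it
- loose_cap: white vial cap lying on the table, 37 mm in diameter, 11 mm tall. Leave it
- marker: blue marker pen lying on the table, 138 mm long, 14 mm thick. Leave it

How it is judged (in metres and radians):
On the way, in this order (a step that is already met when the one before it is completed fails the run):
1. the vial stands upright on the anvil under the ram, its cap still proud (horizontal distance between vial_mid and anvil below 0.012 m and z of vial_mid in the frame of anvil between 0.038 and 0.046 m and angle between vial_mid's own z axis and vertical below 0.1 rad and value of joint cap below 0.002 m and value of joint lever below 0.06 rad), for 0.2 s.
2. the lever is at its stop and the ram has pressed the cap home, the vial on the anvil (value of joint lever above 0.74 rad and value of joint cap above 0.0045 m and horizontal distance between vial_mid and anvil below 0.015 m and angle between vial_mid's own z axis and vertical below 0.1 rad), for 0.1 s.
3. the lever has returned to the top, the vial still on the anvil (value of joint lever below 0.06 rad and horizontal distance between vial_mid and anvil below 0.02 m and angle between vial_mid's own z axis and vertical below 0.1 rad), for 0.1 s.
At the end, for the whole second after the job is handed in: The vial stands upright (within 0.1 rad) on the floor of the tray with its cap pressed home (at least 4.5 mm of the 6 mm), and the lever is up again (within 0.06 rad) (value of joint cap above 0.0045 m and value of joint lever below 0.06 rad and angle between vial_mid's own z axis and vertical below 0.1 rad and x of vial_mid in the frame of tray between -0.17 and 0.17 m and y of vial_mid in the frame of tray between -0.095 and 0.095 m and z of vial_mid in the frame of tray between 0.04 and 0.05 m); the robot touches nothing.
It fails at once if the vial is tipped over (angle between vial_mid's own z axis and vertical above 0.7 rad).
It fails at once if an open vial, a cup, the loose cap or the marker is moved by more than 25 mm (distance of any of open_vial_a, open_vial_b, cup_a, cup_b, cups, loose_cap, marker from where it was at the start of the episode above 0.025 m).
It fails at once if an open vial or the column of cups is knocked over (angle between any of open_vial_a, open_vial_b, cups's own z axis and vertical above 0.5 rad).
It also fails if it takes over 72 s, if anything falls off the work surface, if the arm or the gripper's body presses on something with over 40 N, if the wrist force passes 120 N, or if a joint passes its speed limit or range.

## Robot

A 7-joint arm with a two-finger parallel gripper is mounted at the origin on a cart in front of the work surface, level with it; the furniture and walls round the work are solid. World frame = base frame: x ahead of the robot, y to its left, z up, the work surface at z = 0. Lengths are in mm, angles in rad, forces in N, time in s.
With the tool pointing down it reaches from about 400 to 875 mm from the base axis. Payload 4.4 kg.
Tool frame: the origin (TCP) lies at the very end of the fingers, on their centre line; the grasp point (between the pads) lies 19 mm behind it; y points along the fingers, z is the direction in which the jaws open and shut, and the axes are right-handed (so a half turn about y gives the same grasp; the last joint's range is limited). The gripper opens to 85 mm and grips with 20 to 120 N. Pads are 22 mm wide; open, the fingers measure 114 mm over their backs; the gripper's body (76 mm by 85 mm) begins 54 mm behind the grasp point. The pads swing forward as they close: fully open they stand 13 mm farther back than shut.
Start: joints at [1.256, 0.628, 0.038, 1.517, -0.027, 0.996, -0.02], TCP at [160.084, -629.993, 231.313] pointing down, gripper open.
Joint ranges: [-3.06, 3.06], [-0.37, 2.12], [-1.25, 1.32], [0.18, 2.47], [-1.1, 4.24], [0.23, 1.98], [-2.94, 2.94]. Speed limits (rad/s): [2.57, 2.57, 3.14, 3.14, 3.14, 3.14, 3.14].

## Interface

Orientations are given as [roll, pitch, yaw] about the fixed x, y, z axes, in that order (R = Rz(yaw) Ry(pitch) Rx(roll)).
In Python, from cell import * gives the robot as it stands.
- The arm moves only by the tool apply_moves, never from a script. Its argument "targets" is a list of rows, each a list of 6 numbers: the shift along the tool's x, y, z in units of 40 mm (1.0 is 40 mm), then the turn, a rotation vector about the tool's x, y, z in units of 8 degrees (1.0 is 8 degrees). A call has 1 to 12 rows; each row shifts and turns the commanded pose from where the row before left it, along the tool's axes as they then stand; what a row does not reach is not made up. A row lasts 1/8 s, in which the tool goes at most 62.5 mm and 10.7 degrees, less where a joint would pass 70% of its speed; a pose out of reach is approached as far as the arm can. A call is refused whole if a number of a shift passes 1 or a number of a turn 1, either way. A call with a gripper value outside its range is refused whole. "jaw" is the gripper command: -1 is shut, 1 is fully open, values between are in proportion, set as the call begins (left out, the last holds). The fingers move at their own pace and stop on an object; the grip force is fixed at half the most. Time passes only in rows, so rows that do not move let the fingers close. It gives the time, the measured TCP pose, the force and the opening at its end, in the units of the state.
- read_state(): the state, without advancing time (a new reading comes with each control period).
- get_image(name): name is "side" or "top" or "wrist"; returns the picture (384x512x3 uint8, red, green, blue); there is no depth.
- calibration(name): a dict with "fx", "fy", "cx", "cy" (pixels), "k1" (the pictures are not rectified: a ray, as slopes to the right and down, at radius r is drawn at 1 + k1 r^2 times it, then the intrinsics apply), "world_from_camera" (4x4, takes a point from camera to world coordinates). Camera axes: x right, y down, z forward; pixel columns grow to the right and rows downward; lengths in mm; the calibration is good to about 2 mm. A picture is of the moment at which its call begins: read the wrist's pose just before it. calibration takes no time and is no camera call; for the wrist camera it gives the pose at the moment of the call.
- finish_job(): hands the job in, once; it reports no verdict.
The state is a dict: "clock": time; "qpos": joint angles; "qd": joint speeds; "tau": joint torques, N m; "eef_pos": TCP position; "tool_rot": TCP orientation; "force": force on the tool from outside, world axes, zero at the start; "torque": the same for the moment, N m; "width": finger opening in mm.
Only numpy, scipy, OpenCV 4.12 (cv2) and the standard library are available. Lean on these libraries where they do the work, as an engineer would, in place of code of your own. Each camera call takes 0.05 s, during which the arm holds its last target. There are 200 camera calls.

## Working session

There is one attempt and no reset: what is moved stays moved. The work goes in short steps, Python scripts to look and compute and a tool call to move; the robot and the scene stay as the last step left them, time stands still between calls to the robot, and variables do not carry over. Pictures are saved under pics/ and viewed, about 8 in all and at most 12, crops included, and the job is handed in when it is done.

Besides the shell and the picture viewer there is one more tool, called after "Call:" in YAML: its name, and indented under it one key for each argument. apply_moves: Moves the arm, as the interface text tells. Its arguments: {"type":"object","properties":{"targets":{"type":"array"},"jaw":{"type":"number"}},"required":["targets"]}

```bash
ls; mkdir -p pics; cat > h.py <<'E'
from cell import *
import numpy as np, cv2
from scipy.spatial.transform import Rotation as R
def ray(c,u,v):
    p=np.array([(u-c['cx'])/c['fx'],(v-c['cy'])/c['fy']]); q=p.copy()
    for _ in range(20): q=p/(1+c['k1']*(q@q))
    T=np.array(c['world_from_camera']); d=T[:3,:3]@[q[0],q[1],1]
    return T[:3,3],d
def onz(c,u,v,z):
    o,d=ray(c,u,v); return o+d*(z-o[2])/d[2]
def proj(c,P):
    T=np.array(c['world_from_camera']); p=T[:3,:3].T@(np.array(P)-T[:3,3]); q=p[:2]/p[2]
    q=q*(1+c['k1']*(q@q)); return np.array([q[0]*c['fx']+c['cx'],q[1]*c['fy']+c['cy']])
E
python3 - <<'E'
from h import *
for n in("top","side"):
    im=get_image(n); cv2.imwrite(f'pics/{n}0.png',im[...,::-1]); c=calibration(n)
    print(n,c['fx'],c['cx'],c['cy'],c['k1']);print(np.round(c['world_from_camera'],3))
s=read_state(); print(s)
E
```

```text
pics
top 481.3278973455324 256.2587617920955 191.20634708351272 -0.19442025381469838
[[ 9.200000e-02 -8.290000e-01  5.510000e-01 -4.970650e+02]
 [-9.960000e-01 -8.300000e-02  4.100000e-02 -1.003120e+02]
 [ 1.200000e-02 -5.520000e-01 -8.340000e-01  1.697262e+03]
 [ 0.000000e+00  0.000000e+00  0.000000e+00  1.000000e+00]]
side 437.9871100190443 262.1158309154767 199.55587088124702 -0.011952787216029683
[[ 9.990000e-01 -3.100000e-02  4.200000e-02  4.387660e+02]
 [-5.200000e-02 -6.430000e-01  7.640000e-01 -1.058947e+03]
 [ 3.000000e-03 -7.650000e-01 -6.440000e-01  1.080107e+03]
 [ 0.000000e+00  0.000000e+00  0.000000e+00  1.000000e+00]]
{'clock': 0.1, 'qpos': array([ 1.2562245 ,  0.62921867,  0.03842042,  1.51824197, -0.02699545,
        0.99634078, -0.01996714]), 'qd': array([-0.00087117, -0.00234085,  0.00064523, -0.00123281,  0.00048097,
        0.0001386 ,  0.00139194]), 'tau': array([ 2.52495360e-03, -5.64530575e+01,  1.23008933e+00, -1.93972653e+01,
        1.11959901e-02,  5.46604817e-03, -4.32262866e-07]), 'eef_pos': array([ 159.94466687, -629.4396006 ,  230.51160535]), 'tool_rot': array([-1.57248805e+00, -4.36248753e-06, -2.89276519e+00]), 'force': array([-0.45672907, -0.06697551, -0.04293043]), 'torque': array([ 0.0104784 , -0.01174715,  0.03686299]), 'width': 85.50744876437479}
```

View pics/top0.png

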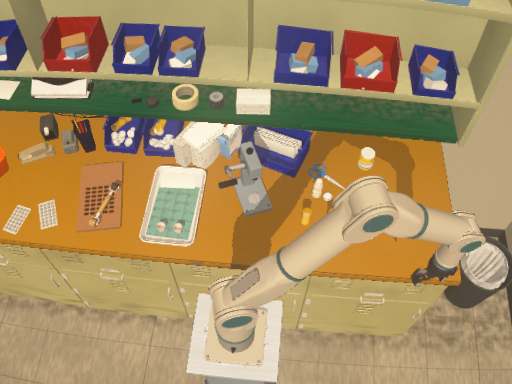

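View pics/side0.png

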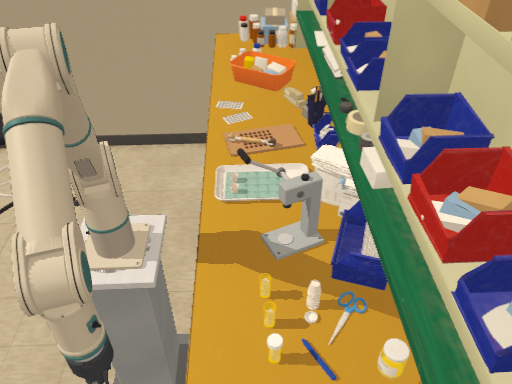

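The side view shows the capped vial at about (275,348), open vials at (265,285) and (269,314), the cup column at (314,295), the loose cap at (312,317) and the marker at (318,358). It also shows the press at (295,215) with its lever grip at (244,156), and the tray at (262,182). I'll zoom in next.

```bash
python3 - <<'E'
from h import *
im=cv2.imread('pics/side0.png')
a=cv2.resize(im[130:260,200:340],None,fx=4,fy=4,interpolation=cv2.INTER_CUBIC)
b=cv2.resize(im[265:384,240:340],None,fx=4,fy=4,interpolation=cv2.INTER_CUBIC)
cv2.imwrite('pics/a.png',a);cv2.imwrite('pics/b.png',b)
o=np.zeros((max(a.shape[0],b.shape[0]),800,3),np.uint8);
s=cv2.resize(a,(430,int(430*130/140)));o[:s.shape[0],:430]=s
t=cv2.resize(b,(370,int(370*1.19)));o[:t.shape[0],430:]=t
cv2.imwrite('pics/ab.png',o)
c=calibration('side')
for n,u,v,z in [('vial cap top',275,337,92),('ova',265,277,82),('ovb',269,305,82),('cups top',314,283,100),('loosecap',312,317,6),('marker',318,358,7),('anvil',286,239,22),('bottle',393,345,80),('press FL',262,238,18),('press FR?',275,255,18),('BR',325,239,18)]:
    print(n,np.round(onz(c,u,v,z)))
ct=calibration('top'); print('cols',onz(ct,306,212,40))
E
```

```text
vial cap top [ 507. -432.   92.]
ova [ 493. -226.   82.]
ovb [ 499. -325.   82.]
cups top [ 630. -270.  100.]
loosecap [ 625. -318.    6.]
marker [ 623. -448.    7.]
anvil [577. -14.  22.]
bottle [ 807. -463.   80.]
press FL [496.  -1.  18.]
press FR? [535. -82.  18.]
BR [711. -17.  18.]
cols [ 518.21503841 -227.50665758   40.        ]
```

View pics/ab.png

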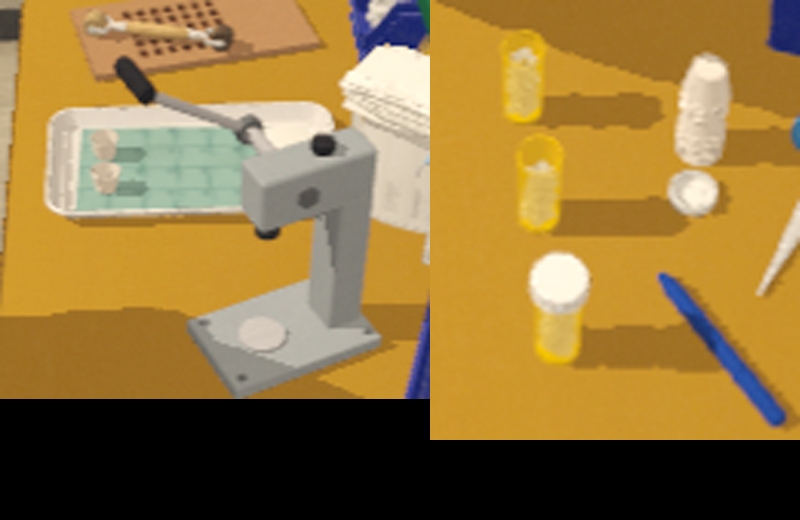

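```bash
cat >> h.py <<'E'
def tool(phi,th):
    p,t=np.radians(phi),np.radians(th)
    y=np.array([np.sin(t)*np.cos(p),np.sin(t)*np.sin(p),-np.cos(t)]); z=np.array([np.sin(p),-np.cos(p),0])
    return np.c_[np.cross(y,z),y,z]
def plan(G=None,phi=0,th=35,off=21,nr=None):
    """turn first (TCP fixed), then shift so that the grasp point is at G"""
    s=read_state(); R0=R.from_euler('xyz',s['tool_rot']).as_matrix(); R1=tool(phi,th)
    rv=np.degrees(R.from_matrix(R0.T@R1).as_rotvec())/8; n=int(np.ceil(np.linalg.norm(rv)))
    print('pos',np.round(s['eef_pos'],1),'grasp',np.round(s['eef_pos']-off*R0[:,1],1),'F',np.round(s['force'],1),'w',round(s['width'],1),'t',s['clock'])
    print('turn total',np.round(rv,2),'n',n)
    if G is not None:
        d=R1.T@(np.array(G)+off*R1[:,1]-s['eef_pos'])/40; print('shift after turn, total',np.round(d,2))
E
python3 - <<'E'
from h import *
c=calibration('side'); f=lambda x,y:(200+x*140/430,130+y*130/399)
g=lambda x,y:(240+(x-430)/3.7,265+y/3.7)
FL=onz(c,*f(190,326),18);FR=onz(c,*f(240,393),18);BR=onz(c,*f(380,338),18);A=onz(c,*f(263,333),22)
for n,p in zip(('FL','FR','BR','A'),(FL,FR,BR,A)):print(n,p.round(1))
print('yaw',np.degrees(np.arctan2(*(BR-FR)[[1,0]])),np.degrees(np.arctan2(*(FL-FR)[[1,0]]))-90, np.linalg.norm(BR-FR),np.linalg.norm(FL-FR))
print('lever grip along ray z308',onz(c,*f(135,80),308))
for n,q,z in [('vial capc',g(558,273),92),('vial bottom front',g(557,362),0),('vial bot centre',g(557,353),0),('va bot',g(523,115),0),('vb bot',g(540,222),0),('mk1',g(663,277),7),('mk2',g(778,418),7)]: print(n,onz(c,*q,z).round(1))
for n,q in [('traynearR',(47,212)),('cupA',(103,158)),('cupB',(106,192)),('trayNL',(55,112))]: print(n,onz(c,*f(*q),10).round())
t=calibration('top')
for q in [(140,241),(195,246),(158,167),(207,168)]: print('tray corner',onz(t,*q,11).round())
print('top cap px?',proj(t,[507,-432,92]))
plan((507,-432,200),-40,35)
E
```

```text
FL [496.4   7.1  18. ]
FR [544.2 -95.7  18. ]
BR [705.3 -21.9  18. ]
A [576.3 -11.8  22. ]
yaw 24.585686565687627 24.904387996355894 177.24978086487656 113.32965211014438
lever grip along ray z308 [443.22411683  69.92942089 308.        ]
vial capc [ 505.8 -437.4   92. ]
vial bottom front [ 506.  -451.6    0. ]
vial bot centre [ 506.6 -444.6    0. ]
va bot [ 494.1 -232.     0. ]
vb bot [ 501.4 -334.4    0. ]
mk1 [ 589.6 -391.2    7. ]
mk2 [ 655.9 -505.2    7. ]
traynearR [330. 223.  10.]
cupA [400. 329.  10.]
cupB [403. 259.  10.]
trayNL [335. 434.  10.]
tray corner [335. 420.  11.]
tray corner [337. 198.  11.]
tray corner [701. 422.  11.]
tray corner [717. 207.  11.]
top cap px? [358.78105398 211.88031441]
pos [ 159.9 -629.4  230.5] grasp [ 160.  -629.5  251.5] F [-0.5 -0.1 -0. ] w 85.5 t 0.1
turn total [2.08 6.56 4.04] n 8
shift after turn, total [-2.41  3.14 -9.36]
```

Call:
apply_moves:
  targets:
    - [0.23,0.73,0.45,0,0,0]
    - [0,0,0,0.23,0.73,0.45]
    - [0,0,0,0.23,0.73,0.45]
    - [0,0,0,0.23,0.73,0.45]
    - [0,0,0,0.23,0.73,0.45]
    - [0,0,0,0.23,0.73,0.45]
    - [0,0,0,0.23,0.73,0.45]
    - [0,0,0,0.23,0.73,0.45]
    - [0,0,0,0.23,0.73,0.45]
    - [0,0,0,0.23,0.73,0.45]
  jaw: 1

```text
clock: 1.35
eef_pos: [155.2, -649.5, 201.8]
tool_rot: [-1.573, 0.613, 2.438]
force: [1.0, -0.3, -0.7]
width: 85.2
```

```bash
python3 - <<'E'
from h import *
plan((506,-435,200),-40,35); print(read_state()['qpos'].round(2))
E
```

```text
pos [ 155.2 -649.5  201.8] grasp [ 146.  -641.7  219. ] F [ 1.  -0.3 -0.7] w 85.2 t 1.35
turn total [-0.01 -0.03 -0.01] n 1
shift after turn, total [-2.65  2.44 -9.74]
[ 1.79  0.6  -0.41  1.96 -0.87  0.26  0.04]
```

Call:
apply_moves:
  targets:
    - [-0.24,0.22,-0.88,0,0,0]
    - [-0.24,0.22,-0.88,0,0,0]
    - [-0.24,0.22,-0.88,0,0,0]
    - [-0.24,0.22,-0.88,0,0,0]
    - [-0.24,0.22,-0.88,0,0,0]
    - [-0.24,0.22,-0.88,0,0,0]
    - [-0.24,0.22,-0.88,0,0,0]
    - [-0.24,0.22,-0.88,0,0,0]
    - [-0.24,0.22,-0.88,0,0,0]
    - [-0.24,0.22,-0.88,0,0,0]
    - [-0.24,0.22,-0.88,0,0,0]
    - [0,0,0,0,0,0]

```text
clock: 2.85
eef_pos: [512.3, -457.1, 223.7]
tool_rot: [-1.612, 0.543, 2.452]
force: [-1.1, 0.3, -0.4]
width: 85.5
```

```bash
python3 - <<'E'
from h import *
plan((506,-435,52),-40,35); print(read_state()['qpos'].round(2))
c=calibration('wrist'); im=get_image('wrist'); cv2.imwrite('pics/w1.png',im[...,::-1])
print(proj(c,[506,-435,92]),proj(c,[506,-435,0]))
import pickle; pickle.dump(c,open('w1.pkl','wb'))
E
```

```text
pos [ 512.3 -457.1  223.7] grasp [ 503.4 -450.9  241.7] F [-1.1  0.3 -0.4] w 85.5 t 2.85
turn total [0.33 0.04 0.49] n 1
shift after turn, total [ 2.85  3.77 -0.32]
[ 0.51  0.53  0.3   1.98 -1.1   0.24 -0.49]
[250.06854106 270.24083967] [254.82372339 268.74291499]
```

View pics/w1.png

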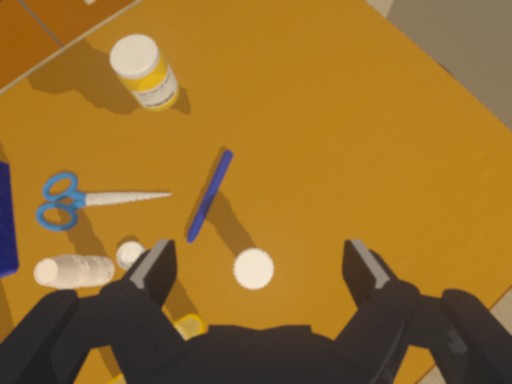

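The cap is at (253.5,269), within 4 px of where I predicted it. However, q5 and q6 are at their limits, so the wrist is in a poor branch. I'll fit a quick kinematic model from the logged poses to choose a better one.

```bash
cat > kin.py <<'E'
import numpy as np, itertools
from scipy.spatial.transform import Rotation as R
from scipy.optimize import least_squares
D=[([1.2562245,0.62921867,0.03842042,1.51824197,-0.02699545,0.99634078,-0.01996714],[159.945,-629.44,230.51],[-1.57248805,0,-2.89276519]),
([1.79,.6,-.41,1.96,-.87,.26,.04],[155.2,-649.5,201.8],[-1.573,.613,2.438]),
([.51,.53,.3,1.98,-1.1,.24,-.49],[512.3,-457.1,223.7],[-1.612,.543,2.452])]
LO=np.array([-3.06,-.37,-1.25,.18,-1.1,.23,-2.94]);HI=np.array([3.06,2.12,1.32,2.47,4.24,1.98,2.94])
ax='zyzyzyz'
def fk(q,sg,p):
    T=R.identity();x=np.array([0,0,p[0]]);
    L=[None,None,(p[1],p[2]),None,(p[3],p[4]),None,(p[5],p[6])]
    for i in range(7):
        T=T*R.from_euler(ax[i],sg[i]*q[i])
        if L[i] is not None: x=x+T.apply([L[i][1],0,L[i][0]])
        if i==3: x=x+T.apply([0,0,0])
    return x,T
def best():
    out=[]
    for s in itertools.product([1,-1],repeat=4):
        sg=np.array([-1,1,s[0],s[3],s[1],1,s[2]])
        # tool: T7 * C = Rtool, C constant
        C=[(fk(q,sg,[0]*7)[1].inv()*R.from_euler('xyz',r)) for q,_,r in D]
        e=max((C[0].inv()*c).magnitude() for c in C[1:]); out.append((e,tuple(sg)))
    return sorted(out)
if __name__=='__main__':
    b=best()[:3]; print(b)
    for e,sg in b[:2]:
        f=lambda p:np.concatenate([fk(q,sg,p)[0]-x for q,x,_ in D]+[(p-np.array([250,350,0,350,0,250,0]))*.003])
        r=least_squares(f,[250,350,0,350,0,250,0]); print(sg,r.x.round(1),r.fun[:9].round(1))
        q,_,rr=D[0];print((fk(q,sg,r.x)[1].inv()*R.from_euler('xyz',rr)).as_matrix().round(3))
E
python3 kin.py; python3 -c "
import pickle
from h import *
c=pickle.load(open('w1.pkl','rb'));print(onz(c,253.5,269,92))"
```

```text
[(0.010909771418031398, (np.int64(-1), np.int64(1), np.int64(-1), np.int64(1), np.int64(-1), np.int64(1), np.int64(-1))), (0.8623433677911216, (np.int64(-1), np.int64(1), np.int64(-1), np.int64(-1), np.int64(1), np.int64(1), np.int64(1))), (0.8736540489579562, (np.int64(-1), np.int64(1), np.int64(1), np.int64(1), np.int64(-1), np.int64(1), np.int64(-1)))]
(np.int64(-1), np.int64(1), np.int64(-1), np.int64(1), np.int64(-1), np.int64(1), np.int64(-1)) [354.1 412.2 247.  268.5 -34.3 195.5  35.7] [23.7  5.9 -1.4  1.   2.  -1.2 -0.9 -2.   2.6]
[[-0. -0. -1.]
 [-1.  0.  0.]
 [ 0.  1. -0.]]
(np.int64(-1), np.int64(1), np.int64(-1), np.int64(-1), np.int64(1), np.int64(1), np.int64(1)) [355.1 335.7 867.  276.4 -29.4 -39.5 -11.6] [21.1  5.5 -0.7  3.2 -5.3 -1.7 -6.   3.   2.5]
[[ 0.003  0.105  0.994]
 [-1.     0.004  0.002]
 [-0.004 -0.994  0.105]]
[ 504.83451847 -438.42559899   92.        ]
```

```bash
cat > ik.py <<'E'
from kin import *
sg=[-1,1,-1,1,-1,1,-1]; C=R.from_matrix([[0,0,-1],[-1,0,0],[0,1,0]])
def fk2(q,p):
    T=R.identity();x=np.array([0,0,p[0]]);L={1:(0,p[7],0),2:(p[2],p[8],p[1]),4:(p[4],p[9],p[3]),6:(p[6],0,p[5])}
    for i in range(7):
        T=T*R.from_euler(ax[i],sg[i]*q[i])
        if i in L: x=x+T.apply(L[i])
    return x,T*C
f0=np.array([300,400,50,380,0,250,0,0,0,0.])
f=lambda p:np.concatenate([(fk2(q,p)[0]-x) for q,x,_ in D]+[(p-f0)*.01])
fit=least_squares(f,f0); P=fit.x
def ik(pos,Rm,seeds=12,rng=np.random.default_rng(0),q0=None):
    best=[]
    for k in range(seeds):
        s=rng.uniform(LO,HI) if q0 is None else q0
        g=lambda q:np.concatenate([(fk2(q,P)[0]-pos)/100,(R.from_matrix(Rm).inv()*fk2(q,P)[1]).as_rotvec(),.001*(q-(LO+HI)/2)])
        r=least_squares(g,np.clip(s,LO+.06,HI-.06),bounds=(LO+.05,HI-.05),max_nfev=60)
        if np.abs(r.fun[:6]).max()<.02: best.append(r.x)
        if q0 is not None: break
    best.sort(key=lambda q:-np.min(np.minimum(q-LO,HI-q)))
    return best
def toolm(phi,th,fl=1):
    p,t=np.radians(phi),np.radians(th)
    y=np.array([np.sin(t)*np.cos(p),np.sin(t)*np.sin(p),-np.cos(t)]);z=fl*np.array([np.sin(p),-np.cos(p),0])
    return np.c_[np.cross(y,z),y,z]
E
cat > t.py <<'E'
from ik import *
print(P.round(0),fit.fun[:9].round(1))
for n,G,hs in [('pick',(505,-437,52),(-40,-20,0)),('press',(577,-12,74),(5,25,40))]:
  for phi in hs:
    for th in (32,42):
      for fl in (1,-1):
        Rm=toolm(phi,th,fl); b=ik(np.array(G)+21*Rm[:,1],Rm)
        print(n,phi,th,fl,len(b),[list(x.round(1)) for x in b[:2]])
E
timeout 300 python3 t.py
```

```text
[346. 512.  83. 352.  -7. 295.  18.  -4. -23.  -0.] [ 0. -0. -0.  0.  0. -0. -0. -0.  0.]
pick -40 32 1 3 [[np.float64(0.0), np.float64(1.2), np.float64(1.0), np.float64(2.1), np.float64(4.1), np.float64(0.8), np.float64(0.2)], [np.float64(1.0), np.float64(0.9), np.float64(-0.4), np.float64(2.0), np.float64(2.4), np.float64(0.4), np.float64(2.4)]]
pick -40 32 -1 7 [[np.float64(1.2), np.float64(1.0), np.float64(-0.8), np.float64(2.0), np.float64(2.2), np.float64(0.6), np.float64(-0.3)], [np.float64(1.2), np.float64(1.0), np.float64(-0.7), np.float64(2.0), np.float64(2.2), np.float64(0.6), np.float64(-0.3)]]
pick -40 42 1 8 [[np.float64(0.8), np.float64(0.9), np.float64(-0.1), np.float64(2.1), np.float64(3.0), np.float64(0.6), np.float64(1.8)], [np.float64(0.8), np.float64(0.9), np.float64(-0.1), np.float64(2.1), np.float64(3.1), np.float64(0.6), np.float64(1.7)]]
pick -40 42 -1 5 [[np.float64(1.2), np.float64(1.1), np.float64(-0.8), np.float64(2.1), np.float64(2.5), np.float64(0.8), np.float64(-0.6)], [np.float64(1.1), np.float64(1.0), np.float64(-0.7), np.float64(2.1), np.float64(2.6
[... 4574 characters left out ...]
 np.float64(4.1), np.float64(0.4), np.float64(-1.7)], [np.float64(0.3), np.float64(0.8), np.float64(-0.2), np.float64(2.2), np.float64(4.0), np.float64(0.3), np.float64(-1.6)]]
press 40 42 1 6 [[np.float64(-0.5), np.float64(1.4), np.float64(1.2), np.float64(2.2), np.float64(4.1), np.float64(1.7), np.float64(0.8)], [np.float64(0.3), np.float64(0.8), np.float64(-0.1), np.float64(2.2), np.float64(4.2), np.float64(0.6), np.float64(1.5)]]
press 40 42 -1 9 [[np.float64(0.4), np.float64(0.8), np.float64(-0.3), np.float64(2.3), np.float64(3.9), np.float64(0.6), np.float64(-1.4)], [np.float64(1.0), np.float64(1.2), np.float64(-1.1), np.float64(2.3), np.float64(2.4), np.float64(0.4), np.float64(0.4)]]
```

```bash
cat > t2.py <<'E'
from ik import *
import json
from cell import read_state
s=read_state(); qn=np.array(s['qpos']); R0=R.from_euler('xyz',s['tool_rot'])
def step(q,pos,Rt):   # local differential IK, min joint motion
    for _ in range(3):
        x,T=fk2(q,P); e=np.r_[(pos-x)/100,T.apply((T.inv()*Rt).as_rotvec())]
        J=np.zeros((6,7))
        for i in range(7):
            d=q.copy();d[i]+=1e-4;x2,T2=fk2(d,P);J[:,i]=np.r_[(x2-x)/100,(T2*T.inv()).as_rotvec()]/1e-4
        q=np.clip(q+J.T@np.linalg.solve(J@J.T+1e-3*np.eye(6),e),LO,HI)
    return q
pos=np.array([500,-440,290.]); Rg=R.from_matrix(toolm(-40,38,-1))
goal=[b for b in ik(pos,Rg.as_matrix(),20) if 2<b[4]<3.2 and b[6]<.6]
goal=goal[0]; print('goal',goal.round(2))
base=qn.copy()
A=np.r_[qn[:4],0,.6,-.1]; B=np.r_[.5*qn[:4]+.5*goal[:4],1.3,.8,-.3]
seq=[R0]+[fk2(a,P)[1] for a in (A,B)]+[Rg]; q=qn.copy()
for a,b,nm in zip(seq,seq[1:],'ABC'):
    rv=(a.inv()*b).as_rotvec(degrees=True)/8; n=int(np.ceil(np.abs(rv).max()/.95)); r=np.round(rv/n,2)
    o=a
    for k in range(n):
        a=a*R.from_rotvec(np.radians(8*r)); q=step(q,pos,a)
    x,T=fk2(q,P); print(nm,n,list(r),'q',q.round(2),'err',(x-pos).round(),round((T.inv()*a).magnitude(),3),'ydir',a.as_matrix()[:,1].round(2))
E
python3 t2.py; python3 -c "
from h import *
s=read_state();R0=R.from_euler('xyz',s['tool_rot']).as_matrix();print((R0.T@(np.array([500,-440,290])-s['eef_pos'])/40).round(2))"
```

```text
[-0.43 -1.66 -0.29]Traceback (most recent call last):
  File "t2.py", line 15, in <module>
    goal=goal[0]; print('goal',goal.round(2))
         ~~~~^^^
IndexError: list index out of range
```

```bash
python3 - <<'E'
s=open('t2.py').read()
s=s.replace("pos=np.array([500,-440,290.]); Rg=R.from_matrix(toolm(-40,38,-1))","pos=np.array([490,-420,200.]); Rg=R.from_matrix(toolm(-35,42,-1))")
s=s.replace("if 2<b[4]<3.2 and b[6]<.6]","if 1.5<b[4]<3.5 and b[6]<1]")
open('t2.py','w').write(s)
E
python3 t2.py; python3 -c "
from h import *
s=read_state();R0=R.from_euler('xyz',s['tool_rot']).as_matrix();print((R0.T@(np.array([490,-420,200])-s['eef_pos'])/40).round(2))"
```

```text
goal [ 1.2   0.61 -0.71  2.25  2.45  0.47 -0.69]
A 11 [np.float64(-0.12), np.float64(-0.9), np.float64(-0.35)] q [ 0.27  0.7   0.5   1.63 -0.22  0.84 -0.07] err [ 0. -0.  0.] 0.0 ydir [-0.05 -0.15 -0.99]
B 8 [np.float64(-0.05), np.float64(-0.87), np.float64(-0.48)] q [-0.01  0.8   0.58  1.69  0.38  0.8   0.27] err [ 0. -0.  0.] 0.0 ydir [-0.28 -0.56 -0.78]
C 7 [np.float64(0.85), np.float64(-0.56), np.float64(-0.3)] q [ 0.46  0.53  0.23  2.26  3.46  0.39 -1.91] err [-0.  0.  0.] 0.002 ydir [ 0.55 -0.39 -0.74]
[ 1.18  0.01 -0.44]
```

Call:
apply_moves:
  targets:
    - [0.6,0,-0.22,0,0,0]
    - [0.6,0,-0.22,0,0,0]
    - [0,0,0,-0.12,-0.9,-0.35]
    - [0,0,0,-0.12,-0.9,-0.35]
    - [0,0,0,-0.12,-0.9,-0.35]
    - [0,0,0,-0.12,-0.9,-0.35]
    - [0,0,0,-0.12,-0.9,-0.35]
    - [0,0,0,-0.12,-0.9,-0.35]
    - [0,0,0,-0.12,-0.9,-0.35]
    - [0,0,0,-0.12,-0.9,-0.35]
    - [0,0,0,-0.12,-0.9,-0.35]
    - [0,0,0,-0.12,-0.9,-0.35]

```text
clock: 4.4
eef_pos: [491.7, -427.9, 218.0]
tool_rot: [-1.494, -0.089, -2.574]
force: [0.0, 0.5, -0.3]
width: 85.4
```

Call:
apply_moves:
  targets:
    - [0,0,0,-0.12,-0.9,-0.35]
    - [0,0,0,-0.05,-0.87,-0.48]
    - [0,0,0,-0.05,-0.87,-0.48]
    - [0,0,0,-0.05,-0.87,-0.48]
    - [0,0,0,-0.05,-0.87,-0.48]
    - [0,0,0,-0.05,-0.87,-0.48]
    - [0,0,0,-0.05,-0.87,-0.48]
    - [0,0,0,-0.05,-0.87,-0.48]
    - [0,0,0,-0.05,-0.87,-0.48]
    - [0,0,0,0,0,0]

```text
clock: 5.65
eef_pos: [492.5, -426.1, 216.9]
tool_rot: [-2.001, -0.527, -1.333]
force: [0.1, 0.1, 0.4]
width: 85.1
```

```bash
cat > t3.py <<'E'
import sys
exec(open('t2.py').read().split("pos=np.array")[0])
x,T=fk2(qn,P); print('q',qn.round(2),'pos',np.round(s['eef_pos'],1),'model err',(x-s['eef_pos']).round(1),'t',s['clock'],'F',np.round(s['force'],1))
def seg(phi,th,pos,fl=-1,m=.9,nmin=1):
    global R0,qn
    Rg=R.from_matrix(toolm(phi,th,fl)); rv=(R0.inv()*Rg).as_rotvec(degrees=True)/8
    n=max(nmin,int(np.ceil(np.abs(rv).max()/m))); r=rv/n; q=qn.copy(); p0=fk2(qn,P)[0]; v=0; L=[]
    dp=(np.array(pos)-np.array(s['eef_pos']))
    for k in range(n):
        a=R0*R.from_rotvec(np.radians(8*r)*(k+1)); q1=step(q,p0+dp*(k+1)/n,a); v=np.maximum(v,np.abs(q1-q)/.125); q=q1
    print('turn',n,'x',r.round(2),'shift after turn',(Rg.inv().apply(dp)/40).round(2),'vmax',np.max(v).round(2),'q',q.round(2))
E
python3 - <<'E'
exec(open('t3.py').read())
for ph in(-45,-35,-20,0):
    seg(ph,40,(490,-420,200),nmin=14)
E
```

```text
q [0.02 0.78 0.55 1.64 0.38 0.89 0.3 ] pos [ 492.5 -426.1  216.9] model err [2.9 6.1 1. ] t 5.65 F [0.1 0.1 0.4]
turn 14 x [ 0.38 -0.21 -0.14] shift after turn [-0.39  0.23  0.06] vmax 7.42 q [ 0.54  0.51  0.04  2.22  2.72  0.3  -1.34]
turn 14 x [ 0.43 -0.28 -0.15] shift after turn [-0.38  0.24  0.09] vmax 6.44 q [ 0.79  0.51 -0.19  2.23  2.93  0.3  -1.3 ]
turn 14 x [ 0.5  -0.4  -0.17] shift after turn [-0.36  0.25  0.12] vmax 7.79 q [ 1.15  0.56 -0.53  2.2   3.18  0.23 -1.17]
turn 14 x [ 0.59 -0.55 -0.2 ] shift after turn [-0.32  0.28  0.15] vmax 9.34 q [ 1.55  0.69 -0.91  2.11  3.2   0.23 -0.73]
```

```bash
cat >> t3.py <<'E'
def chain(wps):
    """wps: (phi,th,pos,fl,n): constant twist: shift+turn per row together"""
    global R0
    q=qn.copy(); p=np.array(s['eef_pos']); off=fk2(qn,P)[0]-p; a=R0
    for phi,th,pos,fl,n in wps:
        Rg=R.from_matrix(toolm(phi,th,fl)); rv=(a.inv()*Rg).as_rotvec(degrees=True)/8; r=np.round(rv/n,2)
        tg=p if pos is None else np.array(pos,float); sh=np.round(a.inv().apply(tg-p)/40/n,2); v=0
        # shift given in tool axes of the start of segment if no turn
        rows=[]
        for k in range(n):
            st=a.inv().apply((tg-p)/(n-k))/40; st=np.round(st,2); p=p+a.apply(st)*40; a=a*R.from_rotvec(np.radians(8*r))
            q1=step(q,p+off,a); v=np.maximum(v,np.abs(q1-q)/.125); q=q1; rows.append(list(map(float,np.r_[st,r])))
        x,T=fk2(q,P)
        print(phi,th,'n',n,'v',np.round(np.max(v),1),'q',q.round(2),'perr',(x-p-off).round(),'rerr',round((T.inv()*a).magnitude(),2))
        if np.ptp([w[:3] for w in rows],axis=0).max()<.03: print(n,'x',rows[n//2])
        else: print(rows)
E
python3 - <<'E'
exec(open('t3.py').read())
print(R0.as_matrix().round(2))
chain([(-90,50,None,-1,6),(-65,50,None,-1,6),(-40,50,None,-1,6),(-40,42,None,-1,2)])
chain([(-90,55,None,-1,6),(-65,60,None,-1,6),(-40,55,None,-1,6),(-40,42,None,-1,2)])
E
```

```text
q [0.02 0.78 0.55 1.64 0.38 0.89 0.3 ] pos [ 492.5 -426.1  216.9] model err [2.9 6.1 1. ] t 5.65 F [0.1 0.1 0.4]
[[ 0.2  -0.3   0.93]
 [-0.84 -0.54  0.01]
 [ 0.5  -0.79 -0.36]]
-90 50 n 6 v 0.9 q [-0.32  0.9   0.96  2.    0.59  0.25 -0.26] perr [-0.  0.  0.] rerr 0.0
6 x [0.0, 0.0, 0.0, 0.32, 0.3, -0.36]
-65 50 n 6 v 9.2 q [-0.08  0.67  0.67  2.22  2.54  0.35 -1.74] perr [-0.  0. -0.] rerr 0.0
6 x [0.0, 0.0, 0.0, 0.4, -0.33, 0.0]
-40 50 n 6 v 0.9 q [ 0.36  0.55  0.31  2.33  3.22  0.59 -1.8 ] perr [-0.  0. -0.] rerr 0.0
6 x [0.0, 0.0, 0.0, 0.4, -0.34, 0.0]
-40 42 n 2 v 1.1 q [ 0.4   0.5   0.26  2.23  3.29  0.31 -1.85] perr [0. 0. 0.] rerr 0.0
2 x [0.0, 0.0, 0.0, 0.01, 0.02, 0.51]
-90 55 n 6 v 1.0 q [-0.39  0.99  1.04  2.02  0.62  0.23 -0.37] perr [-8. -1.  3.] rerr 0.03
6 x [0.0, 0.0, 0.0, 0.31, 0.32, -0.46]
-65 60 n 6 v 12.2 q [-0.26  0.87  0.86  2.29  2.76  0.54 -2.16] perr [-0.  0.  0.] rerr 0.0
6 x [0.0, 0.0, 0.0, 0.44, -0.28, -0.1]
-40 55 n 6 v 0.9 q [ 0.08  0.7   0.67  2.38  3.39  0.82 -2.12] perr [-0.  0. -0.] rerr 0.0
6 x [0.0, 0.0, 0.0, 0.44, -0.28, 0.1]
-40 42 n 2 v 1.8 q [ 0.17  0.56  0.55  2.24  3.65  0.38 -2.27] perr [-0.  0. -0.] rerr 0.0
2 x [0.0, 0.0, 0.0, 0.0, -0.01, 0.82]
```

Call:
apply_moves:
  targets:
    - [0,0,0,0.32,0.3,-0.36]
    - [0,0,0,0.32,0.3,-0.36]
    - [0,0,0,0.32,0.3,-0.36]
    - [0,0,0,0.32,0.3,-0.36]
    - [0,0,0,0.32,0.3,-0.36]
    - [0,0,0,0.32,0.3,-0.36]
    - [0,0,0,0.2,-0.16,0]
    - [0,0,0,0.2,-0.16,0]
    - [0,0,0,0.2,-0.16,0]
    - [0,0,0,0.2,-0.16,0]
    - [0,0,0,0.2,-0.16,0]
    - [0,0,0,0.2,-0.16,0]

```text
clock: 7.15
eef_pos: [492.1, -429.3, 218.9]
tool_rot: [-1.565, -0.88, -1.366]
force: [0.5, -0.6, -0.3]
width: 85.7
```

```bash
python3 - <<'E'
exec(open('t3.py').read())
print(R0.as_matrix()[:,1].round(2))
chain([(-65,50,None,-1,6),(-40,50,None,-1,6),(-40,42,None,-1,2)])
E
```

```text
q [-0.16  0.73  0.72  2.16  1.9   0.3  -1.34] pos [ 492.1 -429.3  218.9] model err [-11.7  10.2  -8.2] t 7.15 F [ 0.5 -0.6 -0.3]
[ 0.16 -0.75 -0.64]
-65 50 n 6 v 0.9 q [ 0.09  0.61  0.44  2.26  2.41  0.47 -1.55] perr [-0. -0. -0.] rerr 0.0
6 x [0.0, 0.0, 0.0, 0.21, -0.18, 0.01]
-40 50 n 6 v 1.0 q [ 0.49  0.54  0.16  2.36  3.13  0.63 -1.67] perr [-0.  0. -0.] rerr 0.0
6 x [0.0, 0.0, 0.0, 0.39, -0.33, -0.0]
-40 42 n 2 v 1.1 q [ 0.51  0.5   0.14  2.27  3.17  0.35 -1.69] perr [0. 0. 0.] rerr 0.0
2 x [0.0, 0.0, 0.0, 0.01, -0.01, 0.5]
```

Call:
apply_moves:
  targets:
    - [0,0,0,0.42,-0.36,0]
    - [0,0,0,0.42,-0.36,0]
    - [0,0,0,0.42,-0.36,0]
    - [0,0,0,0.39,-0.33,0]
    - [0,0,0,0.39,-0.33,0]
    - [0,0,0,0.39,-0.33,0]
    - [0,0,0,0.39,-0.33,0]
    - [0,0,0,0.39,-0.33,0]
    - [0,0,0,0.39,-0.33,0]
    - [0,0,0,0,0,0.5]
    - [0,0,0,0,0,0.4]

```text
clock: 8.52
eef_pos: [491.3, -430.6, 219.3]
tool_rot: [-1.578, -0.751, -0.701]
force: [0.6, -0.1, -0.2]
width: 85.6
```

```bash
python3 - <<'E'
exec(open('t3.py').read())
y=toolm(-40,42)[:,1]; G=np.array([505,-437,52.])
chain([(-40,42,G+y*(21-90)+[0,0,75],-1,4),(-40,42,G+y*21+[0,0,0],-1,6),(-40,42,G+y*21+[0,0,130],-1,4),(-10,42,[540,-150,190],-1,12),(15,42,[600,-80,110],-1,6),(15,42,np.r_[577,-12,76]+21*toolm(15,42)[:,1],-1,4)])
E
```

```text
q [ 0.59  0.5   0.09  2.25  3.16  0.36 -1.63] pos [ 491.3 -430.6  219.3] model err [-16.2 -10.4  -5.8] t 8.525 F [ 0.6 -0.1 -0.2]
-40 42 n 4 v 0.3 q [ 0.6   0.56  0.07  2.35  3.16  0.5  -1.64] perr [ 0. -0.  0.] rerr 0.0
4 x [-0.32, 0.06, 0.02, 0.02, -0.0, 0.03]
-40 42 n 6 v 0.5 q [ 0.62  0.9   0.06  2.15  3.15  0.64 -1.65] perr [-0.  0.  0.] rerr 0.0
6 x [-0.21, 0.61, -0.0, -0.0, -0.0, 0.0]
-40 42 n 4 v 0.6 q [ 0.61  0.63  0.07  2.18  3.17  0.39 -1.65] perr [-0.  0.  0.] rerr 0.0
4 x [0.55, -0.61, 0.0, -0.0, -0.0, 0.0]
-10 42 n 12 v 0.3 q [ 0.3   0.5  -0.08  2.47  3.17  0.63 -1.53] perr [ 37. -10.  18.] rerr 0.07
[[-0.23, -0.28, 0.51, 0.21, -0.23, 0.0], [-0.22, -0.26, 0.52, 0.21, -0.23, 0.0], [-0.2, -0.24, 0.53, 0.21, -0.23, 0.0], [-0.18, -0.23, 0.55, 0.21, -0.23, 0.0], [-0.17, -0.21, 0.56, 0.21, -0.23, 0.0], [-0.15, -0.2, 0.57, 0.21, -0.23, 0.0], [-0.13, -0.18, 0.58, 0.21, -0.23, 0.0], [-0.11, -0.16, 0.59, 0.21, -0.23, 0.0], [-0.09, -0.15, 0.6, 0.21, -0.23, 0.0], [-0.07, -0.13, 0.6, 0.21, -0.23, 0.0], [-0.05, -0.11, 0.61, 0.21, -0.23, 0.0], [-0.03, -0.09, 0.61, 0.21, -0.23, 0.0]]
15 42 n 6 v 0.5 q [ 0.38  0.72 -0.19  2.38  3.55  0.63 -1.44] perr [-0.  0. -0.] rerr 0.0
[[-0.08, 0.38, 0.33, 0.35, -0.39, 0.01], [-0.06, 0.4, 0.31, 0.35, -0.39, 0.01], [-0.05, 0.41, 0.3, 0.35, -0.39, 0.01], [-0.03, 0.42, 0.28, 0.35, -0.39, 0.01], [-0.01, 0.44, 0.26, 0.35, -0.39, 0.01], [0.0, 0.45, 0.24, 0.35, -0.39, 0.01]]
15 42 n 4 v 0.5 q [ 0.19  0.85 -0.16  2.44  3.33  0.84 -1.36] perr [-0.  0.  0.] rerr 0.0
4 x [-0.17, 0.27, 0.45, -0.01, -0.0, -0.01]
```

Call:
apply_moves:
  targets:
    - [-0.32,0.06,0.02,0.02,0,0.03]
    - [-0.32,0.06,0.02,0.02,0,0.03]
    - [-0.32,0.06,0.02,0.02,0,0.03]
    - [-0.32,0.06,0.02,0.02,0,0.03]
    - [-0.21,0.61,0,0,0,0]
    - [-0.21,0.61,0,0,0,0]
    - [-0.21,0.61,0,0,0,0]
    - [-0.21,0.61,0,0,0,0]
    - [0,0,0,0,0,0]

```text
clock: 9.65
eef_pos: [501.1, -430.4, 78.3]
tool_rot: [-1.568, -0.73, -0.694]
force: [0.1, -0.3, -0.7]
width: 85.4
```

```bash
python3 - <<'E'
exec(open('t3.py').read())
import cv2
from cell import get_image,calibration
from h import proj,onz
y=toolm(-40,42)[:,1]; G=np.array([505,-437,52.])
chain([(-40,42,G+y*21,-1,2)])
c=calibration('wrist'); im=get_image('wrist'); cv2.imwrite('pics/w2.png',im[...,::-1]); print(proj(c,[505,-437,92]),proj(c,[505,-437,0]))
E
```

```text
q [ 0.61  0.82  0.06  2.28  3.16  0.68 -1.64] pos [ 501.1 -430.4   78.3] model err [-29.9  -0.7 -12.2] t 9.65 F [ 0.1 -0.3 -0.7]
-40 42 n 2 v 0.4 q [ 0.62  0.91  0.06  2.2   3.15  0.7  -1.64] perr [-0.  0.  0.] rerr 0.0
2 x [-0.15, 0.56, -0.04, -0.02, 0.01, -0.01]
[255.42757535 272.13772195] [255.91816267 145.3526762 ]
```

View pics/w2.png

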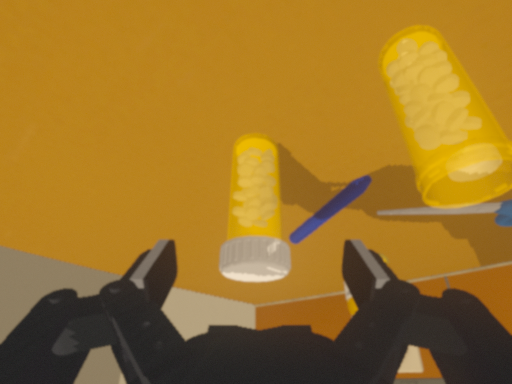

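```bash
python3 - <<'E'
from h import *
c=calibration('wrist');s=read_state();R0=R.from_euler('xyz',s['tool_rot']).as_matrix()
p=np.array(c['world_from_camera'])[:3,3];print(p, R0.T@(p-s['eef_pos']),R0.round(2))
print(onz(c,254,275,86),onz(c,256,137,0),onz(c,465,190,10))
E
```

```text
[ 384.32077462 -334.68108058  137.12444041] [ -74.11845155 -143.72288212   -0.65500584] [[ 0.57  0.51  0.64]
 [-0.48 -0.43  0.77]
 [ 0.67 -0.74  0.  ]]
[ 529.94954576 -459.57547798   86.        ] [ 499.47077341 -432.40510671    0.        ] [ 659.80654581 -326.40532313   10.        ]
```

Call:
apply_moves:
  targets:
    - [-0.12,0.59,-0.03,0,0,0]
    - [-0.12,0.59,-0.03,0,0,0]
    - [0,0,0,0,0,0]

```text
clock: 10.07
eef_pos: [519.3, -448.8, 39.5]
tool_rot: [-1.568, -0.734, -0.694]
force: [1.0, -0.1, 0.9]
width: 85.2
```

Call:
apply_moves:
  targets:
    - [0,0,0,0,0,0]
    - [0,0,0,0,0,0]
    - [0,0,0,0,0,0]
    - [0,0,0,0,0,0]
    - [0,0,0,0,0,0]
    - [0,0,0,0,0,0]
    - [0,0,0,0,0,0]
    - [0,0,0,0,0,0]
  jaw: -1

```text
clock: 11.08
eef_pos: [519.9, -449.4, 40.9]
tool_rot: [-1.568, -0.737, -0.695]
force: [-2.4, 1.7, 7.0]
width: 33.6
```

```bash
python3 - <<'E'
exec(open('t3.py').read())
import cv2
from cell import get_image,calibration
c=calibration('wrist'); im=get_image('wrist'); cv2.imwrite('pics/w3.png',im[...,::-1])
e=np.array(s['eef_pos']); y=toolm(-40,42)[:,1]; print('w',s['width'],'grasp',e-21*y)
chain([(-40,42,e+[0,0,130],-1,4)])
# axis check from image later
E
```

```text
q [ 0.62  0.91  0.06  2.21  3.16  0.71 -1.64] pos [ 519.9 -449.4   40.9] model err [-36.5   4.1 -14. ] t 11.075 F [-2.4  1.7  7. ]
w 33.59285630500428 grasp [ 509.16243913 -440.41373485   56.53381771]
-40 42 n 4 v 0.6 q [ 0.61  0.62  0.07  2.23  3.17  0.44 -1.64] perr [-0.  0.  0.] rerr 0.0
4 x [0.54, -0.61, 0.0, -0.01, 0.0, 0.01]
```

View pics/w3.png

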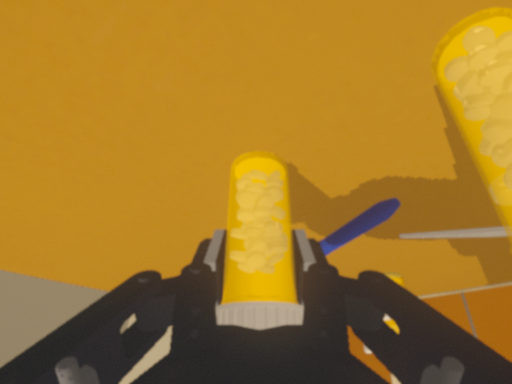

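Call:
apply_moves:
  targets:
    - [0.54,-0.61,0,0,0,0]
    - [0.54,-0.61,0,0,0,0]
    - [0.54,-0.61,0,0,0,0]
    - [0.54,-0.61,0,0,0,0]
    - [0,0,0,0,0,0]

```text
clock: 11.75
eef_pos: [519.4, -449.0, 173.2]
tool_rot: [-1.568, -0.739, -0.694]
force: [-0.2, 0.3, -1.4]
width: 33.8
```

```bash
python3 - <<'E'
exec(open('t3.py').read())
print(s['width'])
h=lambda p:np.array([np.cos(np.radians(p)),np.sin(np.radians(p)),0])
a=np.array([577,-12,0]); l=np.array([.42,-.91,0])
chain([(-15,42,[585,-270,165],-1,11),(15,42,a+110*l+14*h(15)+[0,0,150],-1,8),(15,42,a+110*l+14*h(15)+[0,0,75],-1,3),(15,42,a+14*h(15)+[0,0,75],-1,6)])
E
```

```text
q [ 0.62  0.62  0.06  2.19  3.18  0.4  -1.65] pos [ 519.4 -449.   173.2] model err [-22.7  -6.2 -10. ] t 11.75 F [-0.2  0.3 -1.4]
33.77546231468618
-15 42 n 11 v 0.2 q [ 0.5   0.61 -0.08  2.32  3.32  0.52 -1.56] perr [-0.  0. -0.] rerr 0.0
[[-0.12, -0.08, 0.41, 0.19, -0.21, 0.0], [-0.11, -0.07, 0.41, 0.19, -0.21, 0.0], [-0.1, -0.06, 0.42, 0.19, -0.21, 0.0], [-0.08, -0.05, 0.42, 0.19, -0.21, 0.0], [-0.07, -0.04, 0.43, 0.19, -0.21, 0.0], [-0.06, -0.03, 0.43, 0.19, -0.21, 0.0], [-0.05, -0.02, 0.43, 0.19, -0.21, 0.0], [-0.03, -0.0, 0.43, 0.19, -0.21, 0.0], [-0.02, 0.01, 0.43, 0.19, -0.21, 0.0], [-0.01, 0.01, 0.44, 0.19, -0.21, 0.0], [0.01, 0.03, 0.43, 0.19, -0.21, 0.0]]
15 42 n 8 v 0.4 q [ 0.49  0.65 -0.28  2.28  3.64  0.45 -1.51] perr [-0.  0. -0.] rerr 0.0
[[-0.01, 0.05, 0.53, 0.31, -0.34, 0.01], [0.01, 0.08, 0.53, 0.31, -0.34, 0.01], [0.04, 0.1, 0.52, 0.31, -0.34, 0.01], [0.06, 0.12, 0.51, 0.31, -0.34, 0.01], [0.09, 0.14, 0.51, 0.31, -0.34, 0.01], [0.11, 0.17, 0.49, 0.31, -0.34, 0.01], [0.14, 0.19, 0.48, 0.31, -0.34, 0.01], [0.16, 0.2, 0.46, 0.31, -0.34, 0.01]]
15 42 n 3 v 0.5 q [ 0.43  0.82 -0.2   2.27  3.58  0.61 -1.42] perr [-0.  0.  0.] rerr 0.0
3 x [-0.42, 0.46, -0.0, 0.0, -0.01, -0.01]
15 42 n 6 v 0.4 q [ 0.2   0.83 -0.18  2.46  3.3   0.83 -1.34] perr [-0.  0.  0.] rerr 0.0
6 x [-0.06, -0.06, 0.45, 0.0, -0.0, 0.0]
```

```bash
python3 - <<'E'
s=open('kin.py').read()
s=s.replace("LO=np","""D+=[(q,x,None) for q,x in [([.02,.78,.55,1.64,.38,.89,.3],[492.5,-426.1,216.9]),([-.16,.73,.72,2.16,1.9,.3,-1.34],[492.1,-429.3,218.9]),
([.59,.5,.09,2.25,3.16,.36,-1.63],[491.3,-430.6,219.3]),([.61,.82,.06,2.28,3.16,.68,-1.64],[501.1,-430.4,78.3]),([.62,.91,.06,2.21,3.16,.71,-1.64],[519.9,-449.4,40.9]),([.62,.62,.06,2.19,3.18,.4,-1.65],[519.4,-449.,173.2])]]
LO=np""",1)
open('kin.py','w').write(s)
E
python3 - <<'E'
exec(open('t3.py').read())
print(P.round(0),np.abs(fit.fun[:27]).max())
h=lambda p:np.array([np.cos(np.radians(p)),np.sin(np.radians(p)),0])
a=np.array([577,-12,0]); l=np.array([.42,-.91,0])
for hd in (5,15,25):
  chain([(-15,42,[585,-270,165],-1,11),(hd,42,a+110*l+14*h(hd)+[0,0,150],-1,8),(hd,42,a+110*l+14*h(hd)+[0,0,75],-1,3),(hd,42,a+14*h(hd)+[0,0,75],-1,6),(hd,42,a+14*h(hd)-60*h(25)+[0,0,75],-1,2)])
E
```

```text
q [ 0.62  0.62  0.06  2.19  3.18  0.4  -1.65] pos [ 519.4 -449.   173.2] model err [-0.6 -2.5  1.2] t 11.75 F [-0.2  0.3 -1.4]
[331. 564.  -1. 380.  -0. 350.   0. -15. -14.   0.] 5.8838804953741715
-15 42 n 11 v 0.1 q [ 0.53  0.61 -0.09  2.29  3.34  0.49 -1.57] perr [-0.  0. -0.] rerr 0.0
[[-0.12, -0.08, 0.41, 0.19, -0.21, 0.0], [-0.11, -0.07, 0.41, 0.19, -0.21, 0.0], [-0.1, -0.06, 0.42, 0.19, -0.21, 0.0], [-0.08, -0.05, 0.42, 0.19, -0.21, 0.0], [-0.07, -0.04, 0.43, 0.19, -0.21, 0.0], [-0.06, -0.03, 0.43, 0.19, -0.21, 0.0], [-0.05, -0.02, 0.43, 0.19, -0.21, 0.0], [-0.03, -0.0, 0.43, 0.19, -0.21, 0.0], [-0.02, 0.01, 0.43, 0.19, -0.21, 0.0], [-0.01, 0.01, 0.44, 0.19, -0.21, 0.0], [0.01, 0.03, 0.43, 0.19, -0.21, 0.0]]
5 42 n 8 v 0.1 q [ 0.38  0.65 -0.19  2.26  3.42  0.46 -1.51] perr [-0.  0. -0.] rerr 0.0
[[-0.01, 0.06, 0.52, 0.21, -0.23, 0.01], [0.01, 0.07, 0.52, 0.21, -0.23, 0.01], [0.02, 0.09, 0.52, 0.21, -0.23, 0.01], [0.04, 0.1, 0.51, 0.21, -0.23, 0.01], [0.06, 0.11, 0.51, 0.21, -0.23, 0.01], [0.08, 0.13, 0.5, 0.21, -0.23, 0.01], [0.09, 0.15, 0.5, 0.21, -0.23, 0.01], [0.1, 0.16, 0.
[... 2369 characters left out ...]
.01, 0.05, 0.54, 0.42, -0.46, 0.01], [0.02, 0.08, 0.53, 0.42, -0.46, 0.01], [0.05, 0.11, 0.52, 0.42, -0.46, 0.01], [0.09, 0.14, 0.51, 0.42, -0.46, 0.01], [0.12, 0.17, 0.5, 0.42, -0.46, 0.01], [0.15, 0.2, 0.47, 0.42, -0.46, 0.01], [0.18, 0.23, 0.45, 0.42, -0.46, 0.01], [0.21, 0.26, 0.43, 0.42, -0.46, 0.01]]
25 42 n 3 v 0.7 q [ 0.63  0.86 -0.36  2.16  3.87  0.43 -1.43] perr [-0.  0. -0.] rerr 0.0
3 x [-0.42, 0.47, -0.0, -0.01, -0.0, -0.01]
25 42 n 6 v 0.4 q [ 0.36  0.83 -0.24  2.37  3.57  0.68 -1.31] perr [0. 0. 0.] rerr 0.0
6 x [0.0, 0.0, 0.46, -0.0, -0.0, 0.0]
25 42 n 2 v 0.5 q [ 0.44  0.84 -0.21  2.47  3.63  0.79 -1.24] perr [10. -3.  2.] rerr 0.02
2 x [-0.55, -0.51, -0.0, -0.0, -0.01, 0.0]
```

Call:
apply_moves:
  targets:
    - [-0.12,-0.08,0.41,0.19,-0.21,0]
    - [-0.11,-0.07,0.41,0.19,-0.21,0]
    - [-0.1,-0.06,0.42,0.19,-0.21,0]
    - [-0.08,-0.05,0.42,0.19,-0.21,0]
    - [-0.07,-0.04,0.43,0.19,-0.21,0]
    - [-0.06,-0.03,0.43,0.19,-0.21,0]
    - [-0.05,-0.02,0.43,0.19,-0.21,0]
    - [-0.03,0,0.43,0.19,-0.21,0]
    - [-0.02,0.01,0.43,0.19,-0.21,0]
    - [-0.01,0.01,0.44,0.19,-0.21,0]
    - [0.01,0.03,0.43,0.19,-0.21,0]

```text
clock: 13.12
eef_pos: [584.5, -268.2, 162.3]
tool_rot: [-1.568, -0.735, -0.257]
force: [0.2, -0.0, -1.4]
width: 33.7
```

Call:
apply_moves:
  targets:
    - [-0.01,0.05,0.53,0.31,-0.34,0.01]
    - [0.01,0.08,0.53,0.31,-0.34,0.01]
    - [0.04,0.1,0.52,0.31,-0.34,0.01]
    - [0.06,0.12,0.51,0.31,-0.34,0.01]
    - [0.09,0.14,0.51,0.31,-0.34,0.01]
    - [0.11,0.17,0.49,0.31,-0.34,0.01]
    - [0.14,0.19,0.48,0.31,-0.34,0.01]
    - [0.16,0.2,0.46,0.31,-0.34,0.01]
    - [0,0,0,0,0,0]

```text
clock: 14.25
eef_pos: [636.5, -106.8, 147.8]
tool_rot: [-1.561, -0.727, 0.252]
force: [0.5, -0.6, -0.8]
width: 33.4
```

```bash
python3 - <<'E'
exec(open('t3.py').read())
import cv2
from cell import get_image,calibration
from h import proj,onz
h=lambda p:np.array([np.cos(np.radians(p)),np.sin(np.radians(p)),0])
a=np.array([577,-12,0]); l=np.array([.42,-.91,0]); hd=25
chain([(hd,42,a+110*l+14*h(hd)+[0,0,78],-1,5),(hd,42,a+14*h(hd)+[0,0,78],-1,6)])
im=get_image('side'); c=calibration('side'); e=np.array(s['eef_pos']); print(s['width'])
# predicted cap top centre: grasp offset 14 along heading, underside at e_z-41
Tm=R0.as_matrix(); hh=Tm[:,1].copy(); hh[2]=0; hh/=np.linalg.norm(hh); pc=e-14*hh; pc[2]=e[2]-41+92; u=proj(c,pc); print(pc,u)
x0,y0=int(u[0])-50,int(u[1])-40
cv2.imwrite('pics/s2.png',cv2.resize(im[y0:y0+90,x0:x0+100,::-1],None,fx=6,fy=6,interpolation=cv2.INTER_CUBIC)); print(x0,y0)
E
```

```text
q [ 0.56  0.68 -0.34  2.21  3.67  0.38 -1.52] pos [ 636.5 -106.8  147.8] model err [-0.3 -3.8  1.4] t 14.25 F [ 0.5 -0.6 -0.8]
25 42 n 5 v 0.3 q [ 0.64  0.85 -0.37  2.16  3.87  0.42 -1.42] perr [-0.  0. -0.] rerr 0.0
5 x [-0.24, 0.26, 0.0, 0.16, -0.2, -0.01]
25 42 n 6 v 0.4 q [ 0.37  0.82 -0.25  2.37  3.57  0.67 -1.3 ] perr [0. 0. 0.] rerr 0.0
6 x [0.0, 0.0, 0.46, 0.0, 0.0, 0.0]
33.40479211745485
[ 623.02262265 -110.49811718  198.7807834 ] [306.65394426 219.41969562]
256 179
```

View pics/s2.png

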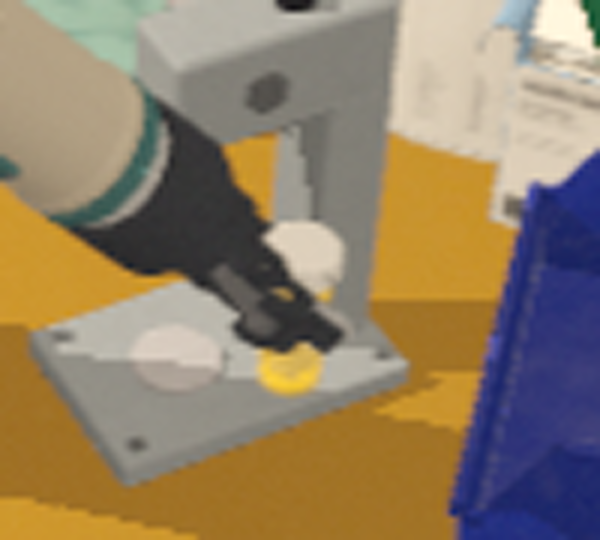

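```bash
python3 - <<'E'
from h import *
c=calibration('side'); print(proj(c,[623,-110.5,107]),proj(c,[623,-110.5,198.8]),onz(c,285.7,238.5,22), onz(c,304.5,240.4,107), onz(c,307,218.7,198.8))
t=calibration('top'); im=get_image('top'); print(proj(t,[577,-12,22]))
E
```

```text
[304.618512   241.19071094] [306.64689208 219.4156117 ] [576.50153909 -11.80381548  22.        ] [ 623.06391174 -107.06685608  107.        ] [ 624.4557432  -107.43059081  198.8       ]
[254.11515344 197.75054148]
```

Call:
apply_moves:
  targets:
    - [-0.24,0.26,0,0.16,-0.2,-0.01]
    - [-0.24,0.26,0,0.16,-0.2,-0.01]
    - [-0.24,0.26,0,0.16,-0.2,-0.01]
    - [-0.24,0.26,0,0.16,-0.2,-0.01]
    - [-0.24,0.26,0,0.16,-0.2,-0.01]
    - [0,0,0,0,0,0]

```text
clock: 15.1
eef_pos: [633.7, -109.4, 74.7]
tool_rot: [-1.572, -0.731, 0.434]
force: [0.6, -0.3, -0.8]
width: 33.5
```

```bash
python3 - <<'E'
exec(open('t3.py').read())
h=lambda p:np.array([np.cos(np.radians(p)),np.sin(np.radians(p)),0])
a=np.array([577,-12,0]); hd=25; y=toolm(25,42)[:,1]
chain([(hd,42,a+14*h(hd)+[0,0,76],-1,6),(hd,42,a+14*h(hd)+[0,0,64],-1,1),(hd,42,a+14*h(hd)+[0,0,64]-80*y,-1,4)])
E
```

```text
q [ 0.64  0.86 -0.37  2.16  3.87  0.42 -1.42] pos [ 633.7 -109.4   74.7] model err [ 0.3 -4.5  1.1] t 15.1 F [ 0.6 -0.3 -0.8]
25 42 n 6 v 0.4 q [ 0.37  0.83 -0.24  2.37  3.57  0.67 -1.3 ] perr [-0.  0.  0.] rerr 0.0
6 x [0.02, 0.01, 0.47, 0.0, -0.0, -0.0]
25 42 n 1 v 0.2 q [ 0.36  0.86 -0.23  2.37  3.56  0.7  -1.29] perr [-0.  0. -0.] rerr 0.0
1 x [-0.2, 0.22, -0.0, 0.02, -0.01, -0.01]
25 42 n 4 v 0.3 q [ 0.48  0.7  -0.28  2.46  3.67  0.63 -1.34] perr [-0.  0. -0.] rerr 0.0
4 x [-0.0, -0.5, -0.0, 0.0, -0.0, -0.0]
```

Call:
apply_moves:
  targets:
    - [0.02,0.01,0.46,0,0,0]
    - [0.02,0.01,0.46,0,0,0]
    - [0.02,0.01,0.46,0,0,0]
    - [0.02,0.01,0.46,0,0,0]
    - [0.02,0.01,0.46,0,0,0]
    - [0.02,0.01,0.46,0,0,0]
    - [0,0,0,0,0,0]

```text
clock: 15.98
eef_pos: [592.3, -4.1, 78.2]
tool_rot: [-1.574, -0.733, 0.44]
force: [-0.3, -0.6, 0.0]
width: 33.5
```

```bash
python3 - <<'E'
exec(open('t3.py').read())
import cv2
from cell import get_image,calibration
from h import proj
e=np.array(s['eef_pos']); im=get_image('side'); c=calibration('side')
hh=R0.as_matrix()[:,1].copy();hh[2]=0;hh/=np.linalg.norm(hh); v=e-14*hh+[1,3,0]; print('vial xy est',v,s['width'])
print(proj(c,np.r_[v[:2],e[2]-41]),proj(c,np.r_[v[:2],e[2]+51]))
cv2.imwrite('pics/s3.png',cv2.resize(im[185:265,245:345,::-1],None,fx=7,fy=7,interpolation=cv2.INTER_CUBIC))
E
```

```text
q [ 0.36  0.82 -0.25  2.36  3.57  0.66 -1.31] pos [592.3  -4.1  78.2] model err [ 1.6 -3.9  1.1] t 15.975 F [-0.3 -0.6  0. ]
vial xy est [580.5947798   -6.95532628  78.18426037] 33.522639517842805
[286.94210865 234.26041497] [288.06263186 214.0214786 ]
```

View pics/s3.png

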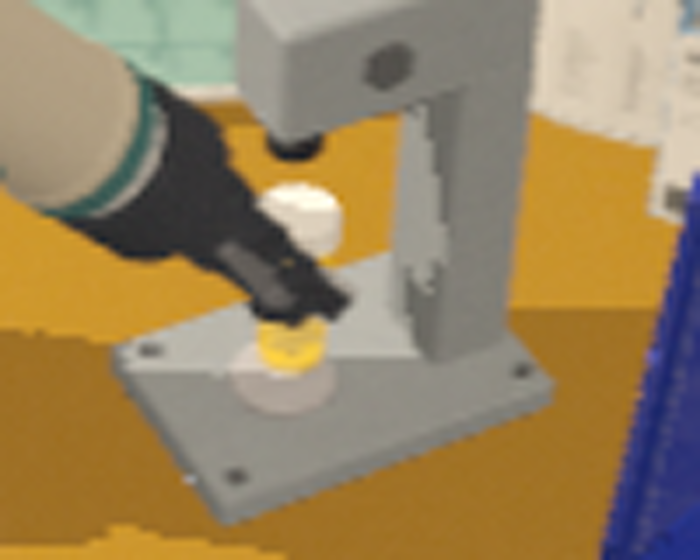

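```bash
python3 - <<'E'
exec(open('t3.py').read())
print(R0.inv().apply([-4,-5,-14.7])/40)
E
```

```text
q [ 0.36  0.82 -0.25  2.36  3.57  0.66 -1.31] pos [593.   -5.4  78.2] model err [ 1.6 -3.9  1.1] t 16.025 F [-0.4 -0.1 -1.3]
[-0.35274316  0.1771108  -0.06989474]
```

Call:
apply_moves:
  targets:
    - [-0.18,0.09,-0.03,0,0,0]
    - [-0.17,0.09,-0.03,0,0,0]
    - [0,0,0,0,0,0]
    - [0,0,0,0,0,0]

```text
clock: 16.52
eef_pos: [589.2, -11.4, 62.9]
tool_rot: [-1.576, -0.733, 0.436]
force: [0.8, -0.4, -0.1]
width: 34.0
```

Call:
apply_moves:
  targets:
    - [-0.02,0.02,0,0,0,0]
    - [0,0,0,0,0,0]

```text
clock: 16.77
eef_pos: [589.5, -11.1, 62.9]
tool_rot: [-1.577, -0.735, 0.438]
force: [-2.0, -2.4, 7.1]
width: 33.8
```

Call:
apply_moves:
  targets:
    - [0,0,0,0,0,0]
    - [0,0,0,0,0,0]
    - [0,0,0,0,0,0]
    - [0,0,0,0,0,0]
    - [0,0,0,0,0,0]
    - [0,0,0,0,0,0]
    - [0,0,0,0,0,0]
  jaw: 1

```text
clock: 17.65
eef_pos: [588.9, -10.4, 62.1]
tool_rot: [-1.575, -0.733, 0.438]
force: [-0.2, -0.3, -0.2]
width: 86.1
```

Call:
apply_moves:
  targets:
    - [0,-0.4,0,0,0,0]
    - [0,-0.5,0,0,0,0]
    - [0,-0.5,0,0,0,0]
    - [0,-0.6,0,0,0,0]
    - [0,0,0,0,0,0]

```text
clock: 18.27
eef_pos: [539.1, -34.1, 123.2]
tool_rot: [-1.577, -0.734, 0.437]
force: [0.9, 0.3, -0.5]
width: 85.4
```

```bash
python3 - <<'E'
exec(open('t3.py').read())
import cv2
from cell import get_image,calibration
im=get_image('side')
cv2.imwrite('pics/s4.png',cv2.resize(im[135:265,225:345,::-1],None,fx=5,fy=4.6,interpolation=cv2.INTER_CUBIC))
E
```

```text
q [ 0.49  0.71 -0.28  2.46  3.67  0.63 -1.33] pos [539.1 -34.1 123.2] model err [ 0.7 -3.9  1.4] t 18.275 F [ 0.9  0.3 -0.5]
```

View pics/s4.png

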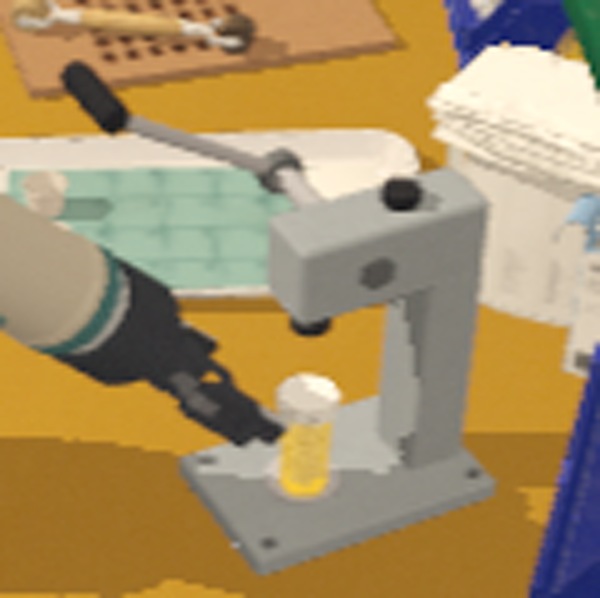

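The vial stands upright on the anvil with its cap still proud, at (304,440) in the crop. The lever is up and the gripper is clear. Next I'll find an arm pose for pushing the lever.

```bash
cat > t4.py <<'E'
exec(open('t3.py').read())
p1=np.array([441.5,67.6,321]);p2=np.array([419.8,57.4,205])
for phi in (-110,-65,-30,25,115):
  for th in (0,15,30):
    if th==0 and phi!=25 and phi!=115: continue
    for fl in(1,-1):
      Rm=toolm(phi,th,fl); b=ik(p1,Rm,8); b.sort(key=lambda q:np.abs(q-qn).max()); o=[]
      for q in b[:3]:
        r=ik(p2,Rm,1,q0=q)
        if r: o.append((q.round(1).tolist(),r[0].round(1).tolist()))
      if o: print(phi,th,fl,o[:1])
E
python3 t4.py
```

```text
q [ 0.49  0.71 -0.28  2.46  3.67  0.64 -1.33] pos [539.9 -33.7 122.7] model err [ 0.7 -3.9  1.4] t 18.325 F [-0.1 -0.6 -0.3]
-110 15 1 [([-0.1, 0.3, -0.4, 1.8, 0.3, 1.2, 2.2], [0.2, 0.5, -0.8, 2.0, 0.6, 1.0, 1.8])]
-110 15 -1 [([0.2, 0.4, -0.8, 1.8, 0.5, 1.3, -1.1], [-0.0, 0.5, -0.5, 2.0, 0.5, 0.9, -1.2])]
-110 30 1 [([0.1, 0.6, -0.9, 1.7, 0.6, 1.6, 1.8], [0.1, 0.7, -0.9, 1.9, 0.7, 1.4, 1.6])]
-110 30 -1 [([0.0, 0.5, -0.8, 1.7, 0.6, 1.6, -1.3], [-0.1, 0.6, -0.5, 1.9, 0.6, 1.2, -1.4])]
-65 15 1 [([-1.2, 0.3, 1.0, 2.0, -0.0, 0.9, -2.9], [-1.0, 0.5, 0.9, 2.2, -0.2, 0.6, -2.7])]
-65 15 -1 [([0.3, 0.4, -1.0, 2.0, 0.6, 1.1, -0.5], [0.1, 0.4, -0.8, 2.2, 0.8, 0.8, -0.8])]
-65 30 1 [([0.2, 0.4, -1.1, 2.0, 0.9, 1.4, 2.3], [-0.0, 0.6, -0.9, 2.2, 1.0, 1.1, 2.0])]
-65 30 -1 [([-0.1, 0.3, -0.6, 2.0, 0.7, 1.2, -0.7], [-0.3, 0.5, -0.4, 2.2, 0.9, 0.9, -1.0])]
-30 15 1 [([-0.0, 0.2, -0.4, 2.1, 0.4, 0.8, -2.8], [-0.6, 0.3, 0.2, 2.3, 0.3, 0.4, -2.7])]
-30 15 -1 [([0.2, 0.2, -0.7, 2.1, 0.5, 0.8, 0.3], [0.1, 0.3, -0.6, 2.3, 0.8, 0.6, -0.1])]
25 0 1 [([0.4, 0.3, -0.9, 1.9, 0.3, 1.0, -1.7], [0.2, 0.4, -0.6, 2.1, 0.3, 0.7, -1.7])]
25 0 -1 [([0.6, 0.4, -1.2, 1.9, 0.5, 1.1, 1.3], [0.6, 0.6, -1.2, 2.1, 0.7, 0.9, 1.0])]
25 15 1 [([-0.1, 0.1, -0.1, 2.1, -0.1, 0.7, -1.2], [-0.2, 0.3, 0.1, 2.4, -0.4, 0.3, -0.9])]
25 15 -1 [([0.8, 0.3, -1.2, 2.1, 0.3, 0.7, 1.5], [0.7, 0.5, -1.1, 2.3, 0.9, 0.5, 0.8])]
115 0 1 [([0.5, 0.4, -1.0, 1.9, 0.3, 1.1, -0.2], [0.4, 0.4, -0.8, 2.1, 0.5, 0.7, -0.3])]
115 0 -1 [([-0.4, 0.2, 0.2, 1.9, -0.1, 1.0, -2.8], [-0.4, 0.4, 0.2, 2.2, -0.1, 0.6, -2.8])]
115 15 1 [([-0.0, 0.3, -0.0, 1.9, -0.3, 1.1, 0.5], [0.2, 0.4, -0.3, 2.1, -0.2, 0.8, 0.5])]
115 15 -1 [([-0.0, 0.3, -0.0, 1.9, -0.3, 1.1, -2.6], [-0.1, 0.4, 0.2, 2.1, -0.4, 0.8, -2.4])]
115 30 1 [([0.8, 0.6, -1.0, 1.8, -0.0, 1.2, 0.3], [0.8, 0.8, -1.1, 2.0, 0.2, 0.9, 0.1])]
115 30 -1 [([0.5, 0.4, -0.6, 1.8, -0.3, 1.2, -2.6], [0.3, 0.5, -0.2, 2.0, -0.4, 0.9, -2.3])]
```

```bash
cat > t5.py <<'E'
exec(open('t3.py').read())
chain([(25,44,[560,-110,190],-1,4),(-20,48,[530,-180,215],-1,8),(-60,50,[510,-180,260],-1,8),(-80,48,[490,-150,300],-1,10),(-80,36,[470,-100,330],-1,6),(-65,30,[440,68,370],-1,12),(-65,30,[440,68,325],-1,2),(-65,30,[419,58,205],-1,6)])
E
python3 t5.py
```

```text
q [ 0.49  0.71 -0.28  2.46  3.67  0.64 -1.33] pos [539.9 -33.7 122.7] model err [ 0.7 -3.9  1.4] t 18.325 F [-0.1 -0.6 -0.3]
25 44 n 4 v 1.1 q [ 0.89  0.62 -0.58  2.29  4.11  0.33 -1.66] perr [-0.  0. -0.] rerr 0.0
4 x [0.22, -0.36, -0.48, 0.01, 0.0, -0.06]
-20 48 n 8 v 1.4 q [ 0.28  0.48 -0.09  2.47  2.93  0.75 -1.48] perr [ 49. -11.  30.] rerr 0.09
[[-0.07, -0.18, -0.16, -0.51, 0.49, -0.06], [-0.06, -0.17, -0.17, -0.51, 0.49, -0.06], [-0.05, -0.15, -0.19, -0.51, 0.49, -0.06], [-0.03, -0.14, -0.2, -0.51, 0.49, -0.06], [-0.02, -0.13, -0.22, -0.51, 0.49, -0.06], [0.0, -0.11, -0.22, -0.51, 0.49, -0.06], [0.02, -0.1, -0.23, -0.51, 0.49, -0.06], [0.03, -0.07, -0.24, -0.51, 0.49, -0.06]]
-60 50 n 8 v 1.4 q [-0.36  0.45  0.21  2.33  1.57  0.72 -1.09] perr [0. 0. 0.] rerr 0.0
[[0.07, -0.14, -0.02, -0.47, 0.41, -0.03], [0.07, -0.14, -0.03, -0.47, 0.41, -0.03], [0.07, -0.13, -0.03, -0.47, 0.41, -0.03], [0.07, -0.13, -0.04, -0.47, 0.41, -0.03], [0.07, -0.13, -0.04, -0.47, 0.41, -0.03], [0.08, -0.12, -0.04, -0.47, 0.41, -0.03], [0.08, -0.12, -0.05, -0.47, 0.41, -0.03], [0.09, -0.12, -0.05, -0.4
[... 993 characters left out ...]
 0.01, 0.09, -0.13, 0.06], [-0.24, -0.27, 0.01, 0.09, -0.13, 0.06], [-0.24, -0.27, 0.02, 0.09, -0.13, 0.06], [-0.25, -0.27, 0.03, 0.09, -0.13, 0.06], [-0.25, -0.27, 0.04, 0.09, -0.13, 0.06], [-0.25, -0.26, 0.05, 0.09, -0.13, 0.06], [-0.25, -0.26, 0.05, 0.09, -0.13, 0.06], [-0.25, -0.26, 0.06, 0.09, -0.13, 0.06], [-0.25, -0.25, 0.07, 0.09, -0.13, 0.06], [-0.25, -0.25, 0.08, 0.09, -0.13, 0.06], [-0.25, -0.25, 0.09, 0.09, -0.13, 0.06]]
-65 30 n 2 v 0.4 q [-0.57  0.25 -0.05  2.03  0.61  1.06 -0.55] perr [ 0. -0.  0.] rerr 0.0
2 x [-0.29, 0.49, -0.01, -0.01, 0.01, 0.03]
-65 30 n 6 v 0.5 q [-0.61  0.42 -0.01  2.24  0.8   0.76 -0.85] perr [0. 0. 0.] rerr 0.0
6 x [-0.25, 0.43, -0.1, 0.0, -0.0, -0.0]
```

```bash
sed -i 's/^chain.*/chain([(25,44,[555,-110,190],-1,4),(-20,44,[575,-190,215],-1,8),(-60,48,[525,-190,260],-1,9),(-80,48,[490,-150,300],-1,8)])/' t5.py; python3 t5.py
```

```text
q [ 0.49  0.71 -0.28  2.46  3.67  0.64 -1.33] pos [539.9 -33.7 122.7] model err [ 0.7 -3.9  1.4] t 18.325 F [-0.1 -0.6 -0.3]
25 44 n 4 v 1.1 q [ 0.89  0.61 -0.57  2.3   4.11  0.34 -1.65] perr [-0.  0. -0.] rerr 0.0
4 x [0.2, -0.38, -0.47, 0.01, 0.0, -0.06]
-20 44 n 8 v 1.3 q [ 0.21  0.48  0.02  2.38  2.98  0.48 -1.52] perr [-0. -0. -0.] rerr 0.0
[[0.02, -0.09, -0.25, -0.49, 0.51, 0.0], [0.04, -0.07, -0.26, -0.49, 0.51, 0.0], [0.05, -0.05, -0.26, -0.49, 0.51, 0.0], [0.07, -0.04, -0.26, -0.49, 0.51, 0.0], [0.09, -0.02, -0.25, -0.49, 0.51, 0.0], [0.11, -0.0, -0.25, -0.49, 0.51, 0.0], [0.13, 0.01, -0.23, -0.49, 0.51, 0.0], [0.15, 0.03, -0.23, -0.49, 0.51, 0.0]]
-60 48 n 9 v 1.9 q [-0.69  0.56  0.8   2.29  1.51  0.34 -0.97] perr [-0. -0. -0.] rerr 0.0
[[-0.01, -0.18, -0.05, -0.4, 0.38, -0.05], [-0.0, -0.18, -0.06, -0.4, 0.38, -0.05], [0.0, -0.17, -0.07, -0.4, 0.38, -0.05], [0.01, -0.17, -0.08, -0.4, 0.38, -0.05], [0.01, -0.17, -0.08, -0.4, 0.38, -0.05], [0.02, -0.16, -0.09, -0.4, 0.38, -0.05], [0.02, -0.15, -0.1, -0.4, 0.38, -0.05], [0.03, -0.15, -0.11, -0.4, 0.38, -0.05], [0.04, -0.15, -0.12, -0.4, 0.38, -0.05]]
-80 48 n 8 v 1.4 q [-0.75  0.51  0.68  2.1   0.8   0.78 -0.59] perr [0. 0. 0.] rerr 0.0
[[-0.02, -0.2, -0.03, -0.23, 0.21, -0.0], [-0.02, -0.2, -0.04, -0.23, 0.21, -0.0], [-0.01, -0.2, -0.05, -0.23, 0.21, -0.0], [-0.01, -0.2, -0.05, -0.23, 0.21, -0.0], [-0.01, -0.2, -0.06, -0.23, 0.21, -0.0], [-0.01, -0.2, -0.07, -0.23, 0.21, -0.0], [-0.01, -0.19, -0.07, -0.23, 0.21, -0.0], [-0.01, -0.2, -0.08, -0.23, 0.21, -0.0]]
```

Call:
apply_moves:
  targets:
    - [0.2,-0.38,-0.47,0,0,-0.06]
    - [0.2,-0.38,-0.47,0,0,-0.06]
    - [0.2,-0.38,-0.47,0,0,-0.06]
    - [0.2,-0.38,-0.47,0,0,-0.06]
    - [0.02,-0.09,-0.25,-0.49,0.51,0]
    - [0.04,-0.07,-0.26,-0.49,0.51,0]
    - [0.05,-0.05,-0.26,-0.49,0.51,0]
    - [0.07,-0.04,-0.26,-0.49,0.51,0]
    - [0.09,-0.02,-0.25,-0.49,0.51,0]
    - [0.11,0,-0.25,-0.49,0.51,0]
    - [0.13,0.01,-0.23,-0.49,0.51,0]
    - [0.15,0.03,-0.23,-0.49,0.51,0]

```text
clock: 19.82
eef_pos: [576.0, -188.2, 213.0]
tool_rot: [-1.572, -0.768, -0.357]
force: [0.2, 0.5, 0.1]
width: 85.2
```

Call:
apply_moves:
  targets:
    - [0,-0.18,-0.05,-0.4,0.38,-0.05]
    - [0,-0.18,-0.06,-0.4,0.38,-0.05]
    - [0,-0.17,-0.07,-0.4,0.38,-0.05]
    - [0.01,-0.17,-0.08,-0.4,0.38,-0.05]
    - [0.01,-0.17,-0.08,-0.4,0.38,-0.05]
    - [0.02,-0.16,-0.09,-0.4,0.38,-0.05]
    - [0.02,-0.15,-0.1,-0.4,0.38,-0.05]
    - [0.03,-0.15,-0.11,-0.4,0.38,-0.05]
    - [0.04,-0.15,-0.12,-0.4,0.38,-0.05]
  jaw: -1

```text
clock: 20.95
eef_pos: [526.0, -187.2, 258.6]
tool_rot: [-1.582, -0.838, -1.041]
force: [-0.4, -0.6, -0.1]
width: -0.1
```

```bash
sed -i 's/^chain.*/chain([(-80,48,[490,-150,300],-1,8),(-80,36,[470,-100,340],-1,4),(-65,30,[440,68,375],-1,9),(-65,30,[440,69,332],-1,2)])/' t5.py; python3 t5.py
```

```text
q [-0.66  0.55  0.72  2.28  1.48  0.4  -0.96] pos [ 526.  -187.2  258.6] model err [ 1.1  1.4 -0. ] t 20.95 F [-0.4 -0.6 -0.1]
-80 48 n 8 v 1.2 q [-0.73  0.5   0.62  2.1   0.82  0.81 -0.62] perr [0. 0. 0.] rerr 0.0
[[-0.01, -0.2, -0.04, -0.23, 0.21, 0.0], [-0.01, -0.2, -0.05, -0.23, 0.21, 0.0], [-0.01, -0.2, -0.05, -0.23, 0.21, 0.0], [-0.0, -0.2, -0.06, -0.23, 0.21, 0.0], [-0.0, -0.2, -0.07, -0.23, 0.21, 0.0], [-0.0, -0.19, -0.07, -0.23, 0.21, 0.0], [0.0, -0.19, -0.08, -0.23, 0.21, 0.0], [0.0, -0.19, -0.09, -0.23, 0.21, 0.0]]
-80 36 n 4 v 0.5 q [-0.69  0.32  0.53  2.01  0.59  0.95 -0.38] perr [-0. -0.  0.] rerr 0.0
[[-0.03, -0.41, -0.07, 0.01, 0.0, 0.38], [-0.06, -0.41, -0.07, 0.01, 0.0, 0.38], [-0.08, -0.41, -0.07, 0.01, 0.0, 0.38], [-0.09, -0.4, -0.07, 0.01, 0.0, 0.38]]
-65 30 n 9 v 0.2 q [-0.92  0.21  0.37  1.95  0.5   1.12 -0.37] perr [-0. -0. -0.] rerr 0.0
[[-0.33, -0.36, 0.0, 0.11, -0.17, 0.08], [-0.33, -0.35, 0.01, 0.11, -0.17, 0.08], [-0.33, -0.35, 0.03, 0.11, -0.17, 0.08], [-0.34, -0.35, 0.04, 0.11, -0.17, 0.08], [-0.34, -0.34, 0.05, 0.11, -0.17, 0.08], [-0.34, -0.33, 0.07, 0.11, -0.17, 0.08], [-0.34, -0.33, 0.08, 0.11, -0.17, 0.08], [-0.35, -0.33, 0.1, 0.11, -0.17, 0.08], [-0.35, -0.32, 0.11, 0.11, -0.17, 0.08]]
-65 30 n 2 v 0.5 q [-0.91  0.26  0.37  2.02  0.51  1.01 -0.42] perr [ 0. -0. -0.] rerr 0.0
2 x [-0.28, 0.46, 0.01, 0.01, -0.01, 0.01]
```

Call:
apply_moves:
  targets:
    - [-0.01,-0.2,-0.04,-0.23,0.21,0]
    - [-0.01,-0.2,-0.05,-0.23,0.21,0]
    - [-0.01,-0.2,-0.05,-0.23,0.21,0]
    - [0,-0.2,-0.06,-0.23,0.21,0]
    - [0,-0.2,-0.07,-0.23,0.21,0]
    - [0,-0.19,-0.07,-0.23,0.21,0]
    - [0,-0.19,-0.08,-0.23,0.21,0]
    - [0,-0.19,-0.09,-0.23,0.21,0]
    - [-0.03,-0.41,-0.07,0,0,0.38]
    - [-0.06,-0.41,-0.07,0,0,0.38]
    - [-0.08,-0.41,-0.07,0,0,0.38]
    - [-0.09,-0.4,-0.07,0,0,0.38]

```text
clock: 22.45
eef_pos: [469.5, -100.1, 340.2]
tool_rot: [-1.577, -0.625, -1.391]
force: [0.1, -0.7, -0.4]
width: 0.2
```

Call:
apply_moves:
  targets:
    - [-0.33,-0.36,0,0.11,-0.17,0.08]
    - [-0.33,-0.35,0.01,0.11,-0.17,0.08]
    - [-0.33,-0.35,0.03,0.11,-0.17,0.08]
    - [-0.34,-0.35,0.04,0.11,-0.17,0.08]
    - [-0.34,-0.34,0.05,0.11,-0.17,0.08]
    - [-0.34,-0.33,0.07,0.11,-0.17,0.08]
    - [-0.34,-0.33,0.08,0.11,-0.17,0.08]
    - [-0.35,-0.33,0.1,0.11,-0.17,0.08]
    - [-0.35,-0.32,0.11,0.11,-0.17,0.08]
    - [0,0,0,0,0,0]

```text
clock: 23.7
eef_pos: [440.8, 68.9, 375.5]
tool_rot: [-1.575, -0.524, -1.137]
force: [0.3, 0.3, -0.9]
width: -0.2
```

```bash
cat > t6.py <<'E'
exec(open('t3.py').read())
yw=np.radians(25); X=np.array([np.cos(yw),np.sin(yw),0]);Y=np.array([-X[1],X[0],0]); O=np.array([576.5,-12,0])+30*X; Z=np.array([0,0,1])
def g(a,yy=132,up=14): return O+Y*yy-145*np.cos(a)*X+Z*(225+145*np.sin(a)+up)
d=np.radians
chain([(-65,30,g(d(35)),-1,4)]+[(-65,30,g(d(35-9.4*k),up=12-2*k),-1,3) for k in (1,2,3,4,5)])
import cv2
from cell import get_image
im=get_image('side'); cv2.imwrite('pics/s5.png',cv2.resize(im[95:265,190:345,::-1],None,fx=4,fy=3.5,interpolation=cv2.INTER_CUBIC))
E
python3 t6.py
```

```text
q [-0.92  0.21  0.37  1.95  0.5   1.13 -0.37] pos [440.8  68.9 375.5] model err [-1.  -0.6  0.5] t 23.7 F [ 0.3  0.3 -0.9]
-65 30 n 4 v 0.3 q [-0.91  0.27  0.37  2.04  0.52  0.98 -0.44] perr [ 0. -0.  0.] rerr 0.0
4 x [-0.17, 0.28, 0.0, 0.01, -0.0, 0.0]
-65 30 n 3 v 0.2 q [-0.92  0.29  0.37  2.1   0.54  0.91 -0.49] perr [ 0. -0.  0.] rerr 0.0
3 x [-0.1, 0.17, -0.1, 0.0, -0.0, 0.0]
-65 30 n 3 v 0.2 q [-0.92  0.32  0.37  2.16  0.56  0.84 -0.53] perr [ 0. -0.  0.] rerr 0.0
3 x [-0.1, 0.18, -0.07, 0.0, -0.0, 0.0]
-65 30 n 3 v 0.2 q [-0.92  0.36  0.38  2.2   0.58  0.76 -0.58] perr [ 0. -0.  0.] rerr 0.0
3 x [-0.11, 0.18, -0.04, 0.0, -0.0, 0.0]
-65 30 n 3 v 0.2 q [-0.92  0.41  0.39  2.23  0.61  0.69 -0.63] perr [0. 0. 0.] rerr 0.0
3 x [-0.11, 0.18, -0.01, 0.0, -0.0, 0.0]
-65 30 n 3 v 0.2 q [-0.92  0.47  0.4   2.25  0.63  0.61 -0.67] perr [0. 0. 0.] rerr 0.0
3 x [-0.11, 0.19, 0.03, 0.0, -0.0, 0.0]
```

View pics/s5.png

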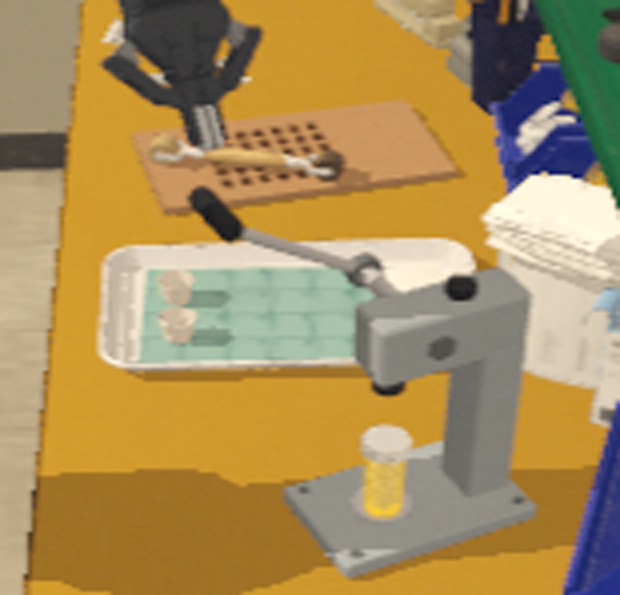

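The closed fingertips at (215,140) hang right above the grip at (215,210), and the vial is upright on the anvil at (384,475). Now I'll push the lever down.

Call:
apply_moves:
  targets:
    - [-0.17,0.28,0,0,0,0]
    - [-0.17,0.28,0,0,0,0]
    - [-0.17,0.28,0,0,0,0]
    - [-0.17,0.28,0,0,0,0]
    - [-0.1,0.17,-0.1,0,0,0]
    - [-0.1,0.17,-0.1,0,0,0]
    - [-0.1,0.17,-0.1,0,0,0]
    - [0,0,0,0,0,0]

```text
clock: 24.75
eef_pos: [427.7, 62.1, 298.9]
tool_rot: [-1.58, -0.526, -1.139]
force: [-4.1, -1.2, 4.4]
width: 0.1
```

Call:
apply_moves:
  targets:
    - [-0.1,0.18,-0.07,0,0,0]
    - [-0.1,0.18,-0.07,0,0,0]
    - [-0.1,0.18,-0.07,0,0,0]
    - [-0.11,0.18,-0.04,0,0,0]
    - [-0.11,0.18,-0.04,0,0,0]
    - [-0.11,0.18,-0.04,0,0,0]

```text
clock: 25.5
eef_pos: [416.3, 56.7, 249.4]
tool_rot: [-1.577, -0.526, -1.14]
force: [-2.1, -3.1, 4.8]
width: 0.1
```

Call:
apply_moves:
  targets:
    - [-0.11,0.18,-0.01,0,0,0]
    - [-0.11,0.18,-0.01,0,0,0]
    - [-0.11,0.18,-0.01,0,0,0]
    - [-0.11,0.19,0.03,0,0,0]

```text
clock: 26.0
eef_pos: [415.6, 56.3, 215.7]
tool_rot: [-1.579, -0.527, -1.141]
force: [-5.4, -2.7, 10.5]
width: 0.4
```

Call:
apply_moves:
  targets:
    - [-0.1,0.19,0.05,0,0,0]
    - [0,0,0,0,0,0]

```text
clock: 26.25
eef_pos: [416.5, 55.8, 209.8]
tool_rot: [-1.582, -0.531, -1.141]
force: [-22.3, 6.0, 53.8]
width: 0.1
```

Call:
apply_moves:
  targets:
    - [-0.06,0.1,0.03,0,0,0]
    - [0,0,0,0,0,0]

```text
clock: 26.5
eef_pos: [416.8, 55.5, 207.5]
tool_rot: [-1.583, -0.534, -1.142]
force: [-33.4, 12.6, 86.4]
width: 0.2
```

```bash
python3 - <<'E'
exec(open('t3.py').read())
import cv2
from cell import get_image
im=get_image('side'); cv2.imwrite('pics/s6.png',cv2.resize(im[135:265,190:345,::-1],None,fx=4,fy=4,interpolation=cv2.INTER_CUBIC))
E
```

```text
q [-0.92  0.45  0.39  2.24  0.61  0.66 -0.65] pos [416.8  55.5 207.5] model err [0.2 0.8 0.8] t 26.5 F [-33.4  12.6  86.4]
```

View pics/s6.png

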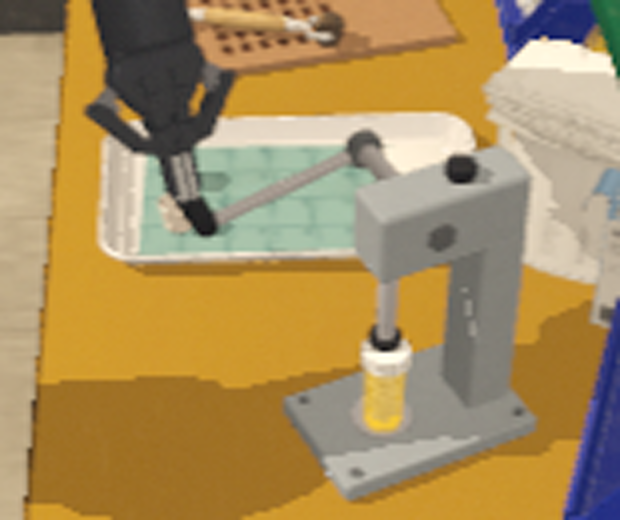

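The lever is at its stop, the ram foot is on the cap at (386,345), and the vial is upright. Now I'll let it return by retracing the arc.

Call:
apply_moves:
  targets:
    - [0.1,-0.19,-0.05,0,0,0]
    - [0.11,-0.19,-0.03,0,0,0]
    - [0.11,-0.18,0.01,0,0,0]
    - [0.11,-0.18,0.01,0,0,0]
    - [0.11,-0.18,0.01,0,0,0]
    - [0.11,-0.18,0.04,0,0,0]
    - [0.11,-0.18,0.04,0,0,0]
    - [0.11,-0.18,0.04,0,0,0]
    - [0.1,-0.18,0.07,0,0,0]
    - [0.1,-0.18,0.07,0,0,0]
    - [0.1,-0.18,0.07,0,0,0]

```text
clock: 27.92
eef_pos: [431.1, 64.6, 295.3]
tool_rot: [-1.574, -0.524, -1.139]
force: [1.8, -0.1, 1.3]
width: 0.2
```

Call:
apply_moves:
  targets:
    - [0.12,-0.2,0.08,0,0,0]
    - [0.12,-0.2,0.08,0,0,0]
    - [0.15,-0.25,0.05,0,0,0]
    - [0.17,-0.28,0,0,0,0]
    - [0.17,-0.28,0,0,0,0]
    - [0.17,-0.28,0,0,0,0]
    - [0.17,-0.28,0,0,0,0]

```text
clock: 28.8
eef_pos: [438.5, 66.0, 378.1]
tool_rot: [-1.576, -0.524, -1.139]
force: [0.5, 0.2, -0.2]
width: 0.1
```

```bash
cat > t7.py <<'E'
exec(open('t3.py').read())
h=np.r_[np.cos(np.radians(25)),np.sin(np.radians(25)),0]; y=toolm(25,42)[:,1]; V=np.array([588.9,-10.4,62.1])
chain([(-80,36,[470,-100,340],-1,9),(-80,48,[490,-150,300],-1,4),(-60,48,[525,-190,260],-1,8),(-20,44,[575,-190,215],-1,9),(25,42,[555,-110,185],-1,8),(25,42,V-82*y,-1,4),(25,42,V,-1,5)])
E
python3 t7.py
python3 - <<'E'
from h import *
import cv2
# lever check without viewing: dark grip blob near expected up position
c=calibration('side'); im=get_image('side'); u=proj(c,[441.5,67.6,308]); print(u, im[int(u[1])-1:int(u[1])+2,int(u[0])-1:int(u[0])+2].mean((0,1)))
a=cv2.imread('pics/side0.png')[...,::-1]; b=slice(145,172),slice(232,262); print('lever region diff vs start', np.abs(im[b].astype(int)-a[b]).mean(), np.argwhere((im[b].max(-1)<60)).mean(0),np.argwhere((a[b].max(-1)<60)).mean(0))
E
```

```text
q [-0.92  0.2   0.37  1.95  0.5   1.13 -0.37] pos [438.5  66.  378.1] model err [-1.  -0.7  0.5] t 28.8 F [ 0.5  0.2 -0.2]
-80 36 n 9 v 0.2 q [-0.69  0.31  0.52  2.01  0.59  0.96 -0.38] perr [-0.  0. -0.] rerr 0.0
[[0.34, 0.32, -0.11, -0.11, 0.17, -0.08], [0.34, 0.33, -0.1, -0.11, 0.17, -0.08], [0.34, 0.33, -0.09, -0.11, 0.17, -0.08], [0.34, 0.34, -0.07, -0.11, 0.17, -0.08], [0.33, 0.34, -0.06, -0.11, 0.17, -0.08], [0.33, 0.34, -0.05, -0.11, 0.17, -0.08], [0.33, 0.35, -0.03, -0.11, 0.17, -0.08], [0.33, 0.35, -0.02, -0.11, 0.17, -0.08], [0.32, 0.36, -0.0, -0.11, 0.17, -0.08]]
-80 48 n 4 v 0.6 q [-0.73  0.49  0.62  2.11  0.83  0.8  -0.64] perr [ 0. -0.  0.] rerr 0.0
[[0.12, 0.4, 0.07, 0.01, 0.01, -0.38], [0.1, 0.4, 0.07, 0.01, 0.01, -0.38], [0.08, 0.4, 0.07, 0.01, 0.01, -0.38], [0.05, 0.41, 0.06, 0.01, 0.01, -0.38]]
-60 48 n 8 v 1.3 q [-0.68  0.55  0.77  2.3   1.53  0.36 -1.01] perr [0. 0. 0.] rerr 0.0
[[0.0, 0.19, 0.09, 0.23, -0.21, 0.0], [0.0, 0.19, 0.08, 0.23, -0.21, 0.0], [0.01, 0.2, 0.07, 0.23, -0.21, 0.0], [0.01, 0.2, 0.07, 0.23, -0.21, 0.0], [0.01, 0.2, 0.06, 0.23, -0.21, 0.0], 
[... 680 characters left out ...]
, [-0.15, -0.02, 0.23, 0.48, -0.51, 0.03], [-0.14, -0.0, 0.24, 0.48, -0.51, 0.03], [-0.12, 0.01, 0.25, 0.48, -0.51, 0.03], [-0.1, 0.03, 0.25, 0.48, -0.51, 0.03], [-0.08, 0.05, 0.26, 0.48, -0.51, 0.03], [-0.06, 0.07, 0.26, 0.48, -0.51, 0.03], [-0.04, 0.08, 0.25, 0.48, -0.51, 0.03]]
25 42 n 4 v 1.1 q [ 0.46  0.7  -0.24  2.46  3.71  0.65 -1.37] perr [0. 0. 0.] rerr 0.0
4 x [-0.18, 0.36, 0.48, 0.01, 0.0, 0.0]
25 42 n 5 v 0.3 q [ 0.34  0.86 -0.2   2.37  3.6   0.72 -1.32] perr [-0.  0. -0.] rerr 0.0
5 x [-0.0, 0.41, -0.0, -0.0, 0.0, 0.0]
[243.4123955  156.50606455] [35.22222222 33.66666667 33.88888889]
lever region diff vs start 2.145679012345679 [10.93103448 11.65517241] [10.93103448 11.65517241]
```

The lever pixels match the start picture exactly, so the lever is back up. I'll retrace my path to the vial.

Call:
apply_moves:
  targets:
    - [0.34,0.32,-0.11,-0.11,0.17,-0.08]
    - [0.34,0.33,-0.1,-0.11,0.17,-0.08]
    - [0.34,0.33,-0.09,-0.11,0.17,-0.08]
    - [0.34,0.34,-0.07,-0.11,0.17,-0.08]
    - [0.33,0.34,-0.06,-0.11,0.17,-0.08]
    - [0.33,0.34,-0.05,-0.11,0.17,-0.08]
    - [0.33,0.35,-0.03,-0.11,0.17,-0.08]
    - [0.33,0.35,-0.02,-0.11,0.17,-0.08]
    - [0.32,0.36,0,-0.11,0.17,-0.08]

```text
clock: 29.98
eef_pos: [470.5, -101.1, 338.9]
tool_rot: [-1.576, -0.628, -1.395]
force: [-0.1, 0.1, -0.7]
width: -0.2
```

Call:
apply_moves:
  targets:
    - [0.12,0.4,0.07,0,0,-0.38]
    - [0.1,0.4,0.07,0,0,-0.38]
    - [0.08,0.4,0.07,0,0,-0.38]
    - [0.05,0.41,0.06,0,0,-0.38]
    - [0,0.19,0.09,0.23,-0.21,0]
    - [0,0.19,0.08,0.23,-0.21,0]
    - [0.01,0.2,0.07,0.23,-0.21,0]
    - [0.01,0.2,0.07,0.23,-0.21,0]
    - [0.01,0.2,0.06,0.23,-0.21,0]
    - [0.01,0.2,0.05,0.23,-0.21,0]
    - [0.02,0.2,0.05,0.23,-0.21,0]
    - [0.01,0.2,0.04,0.23,-0.21,0]

```text
clock: 31.48
eef_pos: [525.0, -190.4, 258.4]
tool_rot: [-1.581, -0.837, -1.039]
force: [0.7, 0.6, 0.7]
width: 0.5
```

Call:
apply_moves:
  targets:
    - [-0.05,0.14,0.12,0.4,-0.39,0.05]
    - [-0.04,0.14,0.11,0.4,-0.39,0.05]
    - [-0.03,0.15,0.11,0.4,-0.39,0.05]
    - [-0.02,0.15,0.1,0.4,-0.39,0.05]
    - [-0.02,0.16,0.09,0.4,-0.39,0.05]
    - [-0.01,0.17,0.09,0.4,-0.39,0.05]
    - [-0.01,0.17,0.08,0.4,-0.39,0.05]
    - [0,0.17,0.07,0.4,-0.39,0.05]
    - [0,0.18,0.06,0.4,-0.39,0.05]
  jaw: 1

```text
clock: 32.6
eef_pos: [574.2, -190.8, 212.8]
tool_rot: [-1.584, -0.764, -0.336]
force: [0.5, -0.2, 0.3]
width: 85.7
```

```bash
sed -i 's/^chain.*/chain([(25,42,[555,-110,185],-1,8),(25,42,V-82*y,-1,4),(25,42,V,-1,5)])/' t7.py; python3 t7.py
```

```text
q [ 0.17  0.48  0.08  2.39  3.02  0.49 -1.56] pos [ 574.2 -190.8  212.8] model err [-0.1 -2.3  1.4] t 32.6 F [ 0.5 -0.2  0.3]
25 42 n 8 v 1.3 q [ 0.84  0.6  -0.53  2.3   4.13  0.32 -1.7 ] perr [ 0. -0. -0.] rerr 0.0
[[-0.16, -0.04, 0.22, 0.48, -0.51, 0.02], [-0.15, -0.02, 0.23, 0.48, -0.51, 0.02], [-0.13, -0.01, 0.24, 0.48, -0.51, 0.02], [-0.11, 0.01, 0.25, 0.48, -0.51, 0.02], [-0.09, 0.03, 0.26, 0.48, -0.51, 0.02], [-0.07, 0.05, 0.26, 0.48, -0.51, 0.02], [-0.06, 0.06, 0.26, 0.48, -0.51, 0.02], [-0.04, 0.09, 0.25, 0.48, -0.51, 0.02]]
25 42 n 4 v 1.1 q [ 0.48  0.7  -0.25  2.46  3.71  0.64 -1.37] perr [0. 0. 0.] rerr 0.0
4 x [-0.17, 0.36, 0.48, 0.01, 0.01, 0.0]
25 42 n 5 v 0.3 q [ 0.35  0.86 -0.21  2.37  3.6   0.72 -1.31] perr [-0.  0. -0.] rerr 0.0
5 x [-0.0, 0.41, -0.0, -0.0, -0.0, 0.0]
```

Call:
apply_moves:
  targets:
    - [-0.16,-0.04,0.22,0.48,-0.51,0.02]
    - [-0.15,-0.02,0.23,0.48,-0.51,0.02]
    - [-0.13,-0.01,0.24,0.48,-0.51,0.02]
    - [-0.11,0.01,0.25,0.48,-0.51,0.02]
    - [-0.09,0.03,0.26,0.48,-0.51,0.02]
    - [-0.07,0.05,0.26,0.48,-0.51,0.02]
    - [-0.06,0.06,0.26,0.48,-0.51,0.02]
    - [-0.04,0.09,0.25,0.48,-0.51,0.02]
    - [-0.17,0.36,0.48,0,0,0]
    - [-0.17,0.36,0.48,0,0,0]
    - [-0.17,0.36,0.48,0,0,0]
    - [-0.17,0.36,0.48,0,0,0]

```text
clock: 34.1
eef_pos: [539.8, -32.8, 123.0]
tool_rot: [-1.58, -0.734, 0.44]
force: [-0.5, 0.7, -0.8]
width: 85.2
```

```bash
sed -i 's/^chain.*/chain([(25,42,V,-1,5)])/' t7.py; python3 t7.py; python3 - <<'E'
from h import *
c=calibration('side'); im=get_image('side').astype(int)
# white cap pixels near the expected spot
r=im[205:232,272:302]; m=(r.min(-1)>165); p=np.argwhere(m); print('cap px mean v,u',p.mean(0)+[205,272],len(p),'expected top',proj(c,[576.5,-12,108]),'skirt mid',proj(c,[576.5,-12,103]))
r=im[215:250,272:302]; m=(r[...,0]-r[...,2]>110)&(r[...,0]>200); p=np.argwhere(m); print('amber',p.mean(0)+[215,272],len(p),p.min(0)+[215,272],p.max(0)+[215,272])
E
```

```text
q [ 0.46  0.7  -0.24  2.46  3.69  0.65 -1.36] pos [539.8 -32.8 123. ] model err [ 0.8 -3.8  1.4] t 34.1 F [-0.5  0.7 -0.8]
25 42 n 5 v 0.3 q [ 0.36  0.86 -0.21  2.37  3.6   0.71 -1.31] perr [-0.  0. -0.] rerr 0.0
5 x [-0.01, 0.4, -0.0, 0.01, 0.0, 0.0]
cap px mean v,u [224.63057325 290.87898089] 157 expected top [286.69769841 219.91550602] skirt mid [286.63790743 221.03783669]
amber [225.64489796 285.65714286] 245 [215 272] [242 299]
```

Call:
apply_moves:
  targets:
    - [0,0.41,0,0,0,0]
    - [0,0.41,0,0,0,0]
    - [0,0.41,0,0,0,0]
    - [0,0.41,0,0,0,0]
    - [-0.01,0.38,0,0,0,0]
    - [0,0,0,0,0,0]

```text
clock: 34.9
eef_pos: [589.4, -9.0, 63.0]
tool_rot: [-1.578, -0.736, 0.441]
force: [0.4, 0.7, 0.5]
width: 85.1
```

Call:
apply_moves:
  targets:
    - [0,0,0,0,0,0]
    - [0,0,0,0,0,0]
    - [0,0,0,0,0,0]
    - [0,0,0,0,0,0]
    - [0,0,0,0,0,0]
    - [0,0,0,0,0,0]
    - [0,0,0,0,0,0]
    - [0,0,0,0,0,0]
  jaw: -1

```text
clock: 35.9
eef_pos: [589.6, -9.6, 64.5]
tool_rot: [-1.58, -0.738, 0.442]
force: [-1.8, -0.6, 4.7]
width: 36.0
```

```bash
cat > t8.py <<'E'
exec(open('t3.py').read())
h=lambda p:np.array([np.cos(np.radians(p)),np.sin(np.radians(p)),0])
e=np.array(s['eef_pos']); l=np.array([.42,-.91,0]); print('w',s['width'])
chain([(25,42,e+[0,0,12],-1,1),(25,42,e+110*l+[0,0,12],-1,6),(10,44,[655,-130,190],-1,5),(5,50,[670,-110,350],-1,6),(15,50,[690,120,350],-1,9),(30,46,[650,290,250],-1,8),(30,42,np.r_[600,320,70]+12*h(30),-1,6)])
E
python3 t8.py
```

```text
q [ 0.35  0.86 -0.2   2.37  3.59  0.72 -1.31] pos [589.6  -9.6  64.5] model err [ 1.9 -3.9  1. ] t 35.9 F [-1.8 -0.6  4.7]
w 36.02563438042218
25 42 n 1 v 0.3 q [ 0.36  0.82 -0.22  2.36  3.6   0.67 -1.33] perr [-0.  0. -0.] rerr 0.0
1 x [0.2, -0.22, -0.0, 0.04, 0.03, 0.03]
25 42 n 6 v 0.4 q [ 0.63  0.85 -0.35  2.15  3.91  0.43 -1.47] perr [-0.  0. -0.] rerr 0.0
6 x [-0.0, -0.0, -0.46, -0.0, -0.0, 0.0]
10 44 n 5 v 0.4 q [ 0.55  0.61 -0.32  2.17  3.67  0.35 -1.61] perr [-0. -0.  0.] rerr 0.0
[[0.41, -0.39, -0.13, -0.26, 0.27, -0.05], [0.42, -0.38, -0.13, -0.26, 0.27, -0.05], [0.43, -0.38, -0.13, -0.26, 0.27, -0.05], [0.44, -0.37, -0.12, -0.26, 0.27, -0.05], [0.44, -0.36, -0.13, -0.26, 0.27, -0.05]]
5 50 n 6 v 0.5 q [ 0.66  0.36 -0.53  2.09  3.72  0.23 -1.84] perr [19. 11. 29.] rerr 0.1
[[0.52, -0.43, 0.07, -0.07, 0.07, -0.12], [0.53, -0.42, 0.07, -0.07, 0.07, -0.12], [0.53, -0.41, 0.07, -0.07, 0.07, -0.12], [0.54, -0.4, 0.07, -0.07, 0.07, -0.12], [0.54, -0.39, 0.08, -0.07, 0.07, -0.12], [0.55, -0.39, 0.07, -0.07, 0.07, -0.12]]
15 50 n 9 v 0.7 q [-0.12  0.34 -0.07  2.09  3.35  0.23 -1.7
[... 403 characters left out ...]
-0.07  2.11  3.32  0.28 -1.65] perr [-0.  0. -0.] rerr 0.0
[[-0.23, 0.21, 0.55, 0.18, -0.15, 0.06], [-0.21, 0.23, 0.55, 0.18, -0.15, 0.06], [-0.2, 0.24, 0.54, 0.18, -0.15, 0.06], [-0.18, 0.26, 0.54, 0.18, -0.15, 0.06], [-0.17, 0.27, 0.54, 0.18, -0.15, 0.06], [-0.16, 0.29, 0.54, 0.18, -0.15, 0.06], [-0.14, 0.3, 0.53, 0.18, -0.15, 0.06], [-0.13, 0.32, 0.53, 0.18, -0.15, 0.06]]
30 42 n 6 v 0.5 q [-0.55  0.84  0.03  2.2   3.17  0.63 -1.61] perr [-0.  0.  0.] rerr 0.0
[[-0.59, 0.47, 0.21, -0.0, -0.0, 0.08], [-0.58, 0.48, 0.21, -0.0, -0.0, 0.08], [-0.58, 0.49, 0.21, -0.0, -0.0, 0.08], [-0.57, 0.49, 0.21, -0.0, -0.0, 0.08], [-0.56, 0.5, 0.21, -0.0, -0.0, 0.08], [-0.56, 0.51, 0.2, -0.0, -0.0, 0.08]]
```

```bash
sed -i 's/^chain.*/for T in (56,60):\n  chain([(25,42,e+[0,0,12],-1,1),(25,42,e+110*l+[0,0,12],-1,6),(10,48,[640,-130,190],-1,6),(10,T,[650,-120,345],-1,6),(15,T,[660,120,345],-1,9),(30,48,[640,290,250],-1,8),(30,42,np.r_[600,320,70]+12*h(30),-1,6)])/' t8.py; python3 t8.py | grep -v '\[\['
```

```text
q [ 0.35  0.86 -0.2   2.37  3.59  0.72 -1.31] pos [589.6  -9.6  64.5] model err [ 1.9 -3.9  1. ] t 35.9 F [-1.8 -0.6  4.7]
w 36.02563438042218
25 42 n 1 v 0.3 q [ 0.36  0.82 -0.22  2.36  3.6   0.67 -1.33] perr [-0.  0. -0.] rerr 0.0
1 x [0.2, -0.22, -0.0, 0.04, 0.03, 0.03]
25 42 n 6 v 0.4 q [ 0.63  0.85 -0.35  2.15  3.91  0.43 -1.47] perr [-0.  0. -0.] rerr 0.0
6 x [-0.0, -0.0, -0.46, -0.0, -0.0, 0.0]
10 48 n 6 v 0.4 q [ 0.57  0.63 -0.3   2.25  3.65  0.5  -1.55] perr [-0.  0. -0.] rerr 0.0
10 56 n 6 v 0.5 q [ 0.79  0.4  -0.57  2.19  3.85  0.35 -1.82] perr [ 0.  0. -0.] rerr 0.0
15 56 n 9 v 0.7 q [-0.    0.34 -0.24  2.25  3.12  0.41 -1.47] perr [-0. -0. -0.] rerr 0.0
30 48 n 8 v 0.3 q [-0.26  0.52 -0.23  2.16  3.05  0.37 -1.36] perr [-0.  0.  0.] rerr 0.0
30 42 n 6 v 0.5 q [-0.41  0.84 -0.18  2.2   2.96  0.64 -1.35] perr [-0. -0.  0.] rerr 0.0
25 42 n 1 v 0.3 q [ 0.36  0.82 -0.22  2.36  3.6   0.67 -1.33] perr [-0.  0. -0.] rerr 0.0
1 x [0.2, -0.22, -0.0, 0.04, 0.03, 0.03]
25 42 n 6 v 0.4 q [ 0.63  0.85 -0.35  2.15  3.91  0.43 -1.47] perr [-0.  0. -0.] rerr 0.0
6 x [-0.0, -0.0, -0.46, -0.0, -0.0, 0.0]
10 48 n 6 v 0.4 q [ 0.57  0.63 -0.3   2.25  3.65  0.5  -1.55] perr [-0.  0. -0.] rerr 0.0
10 60 n 6 v 0.3 q [ 0.75  0.42 -0.49  2.24  3.8   0.5  -1.75] perr [-0.  0. -0.] rerr 0.0
15 60 n 9 v 0.7 q [ 0.05  0.37 -0.31  2.3   3.08  0.56 -1.42] perr [-0. -0. -0.] rerr 0.0
30 48 n 8 v 0.3 q [-0.22  0.52 -0.29  2.16  2.99  0.37 -1.29] perr [-0.  0.  0.] rerr 0.0
30 42 n 6 v 0.5 q [-0.37  0.85 -0.24  2.19  2.92  0.64 -1.27] perr [-0. -0.  0.] rerr 0.0
```

```bash
sed -i 's/in (56,60)/in (57,)/; s/,345\]/,355]/g' t8.py; python3 t8.py
```

```text
q [ 0.35  0.86 -0.2   2.37  3.59  0.72 -1.31] pos [589.6  -9.6  64.5] model err [ 1.9 -3.9  1. ] t 35.9 F [-1.8 -0.6  4.7]
w 36.02563438042218
25 42 n 1 v 0.3 q [ 0.36  0.82 -0.22  2.36  3.6   0.67 -1.33] perr [-0.  0. -0.] rerr 0.0
1 x [0.2, -0.22, -0.0, 0.04, 0.03, 0.03]
25 42 n 6 v 0.4 q [ 0.63  0.85 -0.35  2.15  3.91  0.43 -1.47] perr [-0.  0. -0.] rerr 0.0
6 x [-0.0, -0.0, -0.46, -0.0, -0.0, 0.0]
10 48 n 6 v 0.4 q [ 0.57  0.63 -0.3   2.25  3.65  0.5  -1.55] perr [-0.  0. -0.] rerr 0.0
[[0.3, -0.36, -0.08, -0.22, 0.22, -0.12], [0.31, -0.36, -0.09, -0.22, 0.22, -0.12], [0.32, -0.35, -0.09, -0.22, 0.22, -0.12], [0.33, -0.34, -0.08, -0.22, 0.22, -0.12], [0.34, -0.33, -0.09, -0.22, 0.22, -0.12], [0.34, -0.33, -0.08, -0.22, 0.22, -0.12]]
10 57 n 6 v 0.5 q [ 0.81  0.39 -0.58  2.19  3.87  0.36 -1.84] perr [ 0.  0. -0.] rerr 0.0
[[0.54, -0.43, 0.03, -0.0, 0.0, -0.19], [0.55, -0.41, 0.03, -0.0, 0.0, -0.19], [0.57, -0.4, 0.03, -0.0, 0.0, -0.19], [0.57, -0.38, 0.04, -0.0, 0.0, -0.19], [0.59, -0.36, 0.03, -0.0, 0.0, -0.19], [0.59, -0.35, 0.04, -0.0, 0.0, -0.19]]
15 57 n 9 v 0.7 q [ 0.01  0.3
[... 432 characters left out ...]
26  0.51 -0.23  2.16  3.03  0.36 -1.35] perr [-0.  0.  0.] rerr 0.0
[[-0.23, 0.25, 0.53, 0.18, -0.14, 0.14], [-0.22, 0.26, 0.53, 0.18, -0.14, 0.14], [-0.2, 0.28, 0.52, 0.18, -0.14, 0.14], [-0.18, 0.3, 0.52, 0.18, -0.14, 0.14], [-0.17, 0.31, 0.52, 0.18, -0.14, 0.14], [-0.15, 0.33, 0.51, 0.18, -0.14, 0.14], [-0.14, 0.35, 0.51, 0.18, -0.14, 0.14], [-0.12, 0.36, 0.5, 0.18, -0.14, 0.14]]
30 42 n 6 v 0.5 q [-0.41  0.84 -0.19  2.2   2.95  0.64 -1.33] perr [-0. -0.  0.] rerr 0.0
[[-0.58, 0.48, 0.19, 0.0, -0.0, 0.12], [-0.57, 0.49, 0.19, 0.0, -0.0, 0.12], [-0.56, 0.5, 0.19, 0.0, -0.0, 0.12], [-0.55, 0.5, 0.2, 0.0, -0.0, 0.12], [-0.54, 0.52, 0.19, 0.0, -0.0, 0.12], [-0.54, 0.52, 0.2, 0.0, -0.0, 0.12]]
```

Call:
apply_moves:
  targets:
    - [0.2,-0.22,0,0,0,0]
    - [0,0,0,0,0,0]
    - [0,0,-0.46,0,0,0]
    - [0,0,-0.46,0,0,0]
    - [0,0,-0.46,0,0,0]
    - [0,0,-0.46,0,0,0]
    - [0,0,-0.46,0,0,0]
    - [0,0,-0.46,0,0,0]

```text
clock: 36.9
eef_pos: [635.2, -110.2, 76.0]
tool_rot: [-1.578, -0.734, 0.441]
force: [-0.6, 0.8, -1.9]
width: 36.0
```

Call:
apply_moves:
  targets:
    - [0.3,-0.36,-0.08,-0.22,0.22,-0.12]
    - [0.31,-0.36,-0.09,-0.22,0.22,-0.12]
    - [0.32,-0.35,-0.09,-0.22,0.22,-0.12]
    - [0.33,-0.34,-0.08,-0.22,0.22,-0.12]
    - [0.34,-0.33,-0.09,-0.22,0.22,-0.12]
    - [0.34,-0.33,-0.08,-0.22,0.22,-0.12]
    - [0.54,-0.43,0.03,0,0,-0.19]
    - [0.55,-0.41,0.03,0,0,-0.19]
    - [0.57,-0.4,0.03,0,0,-0.19]
    - [0.57,-0.38,0.04,0,0,-0.19]
    - [0.59,-0.36,0.03,0,0,-0.19]
    - [0.59,-0.35,0.04,0,0,-0.19]

```text
clock: 38.4
eef_pos: [647.7, -118.3, 355.2]
tool_rot: [-1.581, -0.996, 0.183]
force: [0.7, -0.8, -0.2]
width: 35.9
```

Call:
apply_moves:
  targets:
    - [0.08,0.12,0.65,0.06,-0.04,0]
    - [0.08,0.13,0.65,0.06,-0.04,0]
    - [0.09,0.13,0.65,0.06,-0.04,0]
    - [0.09,0.14,0.65,0.06,-0.04,0]
    - [0.09,0.14,0.64,0.06,-0.04,0]
    - [0.1,0.15,0.64,0.06,-0.04,0]
    - [0.1,0.15,0.64,0.06,-0.04,0]
    - [0.1,0.16,0.64,0.06,-0.04,0]
    - [0.11,0.16,0.64,0.06,-0.04,0]

```text
clock: 39.52
eef_pos: [657.8, 122.2, 353.3]
tool_rot: [-1.583, -0.995, 0.277]
force: [0.3, -0.6, -0.5]
width: 36.4
```

Call:
apply_moves:
  targets:
    - [-0.23,0.25,0.53,0.18,-0.14,0.14]
    - [-0.22,0.26,0.53,0.18,-0.14,0.14]
    - [-0.2,0.28,0.52,0.18,-0.14,0.14]
    - [-0.18,0.3,0.52,0.18,-0.14,0.14]
    - [-0.17,0.31,0.52,0.18,-0.14,0.14]
    - [-0.15,0.33,0.51,0.18,-0.14,0.14]
    - [-0.14,0.35,0.51,0.18,-0.14,0.14]
    - [-0.12,0.36,0.5,0.18,-0.14,0.14]

```text
clock: 40.52
eef_pos: [639.0, 292.5, 247.1]
tool_rot: [-1.583, -0.836, 0.532]
force: [-0.4, -1.1, 0.1]
width: 36.2
```

```bash
sed -i '/^for T/d; s/^  chain.*/chain([(30,42.3,np.r_[600,320,70]+12*h(30),-1,7)])/' t8.py; python3 t8.py
```

```text
q [-0.27  0.52 -0.24  2.16  3.    0.37 -1.32] pos [639.  292.5 247.1] model err [ 0.9 -3.1  1.3] t 40.525 F [-0.4 -1.1  0.1]
w 36.24561318529006
30 42.3 n 7 v 0.4 q [-0.39  0.85 -0.21  2.2   2.95  0.65 -1.31] perr [-0. -0.  0.] rerr 0.0
[[-0.49, 0.4, 0.16, 0.01, 0.01, 0.1], [-0.48, 0.41, 0.16, 0.01, 0.01, 0.1], [-0.48, 0.42, 0.16, 0.01, 0.01, 0.1], [-0.47, 0.42, 0.16, 0.01, 0.01, 0.1], [-0.46, 0.43, 0.15, 0.01, 0.01, 0.1], [-0.46, 0.43, 0.15, 0.01, 0.01, 0.1], [-0.46, 0.44, 0.15, 0.01, 0.01, 0.1]]
```

Call:
apply_moves:
  targets:
    - [-0.49,0.4,0.16,0.01,0.01,0.1]
    - [-0.48,0.41,0.16,0.01,0.01,0.1]
    - [-0.48,0.42,0.16,0.01,0.01,0.1]
    - [-0.47,0.42,0.16,0.01,0.01,0.1]
    - [-0.46,0.43,0.15,0.01,0.01,0.1]
    - [-0.46,0.43,0.15,0.01,0.01,0.1]
    - [-0.46,0.44,0.15,0.01,0.01,0.1]
    - [0,0,0,0,0,0]

```text
clock: 41.52
eef_pos: [609.5, 325.2, 68.6]
tool_rot: [-1.563, -0.737, 0.517]
force: [-1.0, 0.7, -1.0]
width: 36.2
```

```bash
sed -i 's/^chain.*/chain([(30,42.3,e+[0,0,45.5-e[2]],-1,3)])/' t8.py; python3 t8.py; python3 - <<'E'
from h import *
import cv2
im=get_image('side'); c=calibration('side'); print(proj(c,[600,320,45]))
cv2.imwrite('pics/s7.png',cv2.resize(im[100:215,190:340,::-1],None,fx=5,fy=5,interpolation=cv2.INTER_CUBIC))
E
```

```text
q [-0.39  0.85 -0.21  2.2   2.95  0.64 -1.31] pos [609.5 325.2  68.6] model err [ 3.1 -2.1  1. ] t 41.525 F [-1.   0.7 -1. ]
w 36.24755072140761
30 42.3 n 3 v 0.1 q [-0.39  0.9  -0.21  2.19  2.95  0.69 -1.31] perr [-0. -0. -0.] rerr 0.0
3 x [-0.13, 0.14, -0.0, -0.01, -0.01, -0.0]
[284.03298505 174.33844675]
```

Call:
apply_moves:
  targets:
    - [-0.13,0.14,0,0,0,0]
    - [-0.13,0.14,0,0,0,0]
    - [-0.13,0.14,0,0,0,0]
    - [0,0,0,0,0,0]

```text
clock: 42.08
eef_pos: [610.2, 324.1, 47.3]
tool_rot: [-1.564, -0.739, 0.515]
force: [-0.2, 0.5, 0.0]
width: 36.3
```

Call:
apply_moves:
  targets:
    - [-0.03,0.03,0,0,0,0]
    - [0,0,0,0,0,0]

```text
clock: 42.32
eef_pos: [610.5, 324.4, 46.5]
tool_rot: [-1.564, -0.74, 0.516]
force: [-0.3, -0.1, 0.0]
width: 36.2
```

Call:
apply_moves:
  targets:
    - [-0.03,0.03,0,0,0,0]
    - [0,0,0,0,0,0]

```text
clock: 42.58
eef_pos: [610.3, 324.4, 44.6]
tool_rot: [-1.564, -0.74, 0.516]
force: [-0.4, 0.4, -1.1]
width: 36.0
```

Call:
apply_moves:
  targets:
    - [-0.02,0.02,0,0,0,0]
    - [0,0,0,0,0,0]

```text
clock: 42.82
eef_pos: [610.9, 324.6, 44.2]
tool_rot: [-1.564, -0.742, 0.516]
force: [-1.0, -0.3, 2.5]
width: 35.9
```

Light contact at 2.5 N, so I'll release and back off along the tool axis.

Call:
apply_moves:
  targets:
    - [0,0,0,0,0,0]
    - [0,0,0,0,0,0]
    - [0,0,0,0,0,0]
    - [0,0,0,0,0,0]
    - [0,0,0,0,0,0]
    - [0,0,0,0,0,0]
    - [0,0,0,0,0,0]
  jaw: 1

```text
clock: 43.7
eef_pos: [610.3, 324.4, 43.6]
tool_rot: [-1.564, -0.74, 0.516]
force: [0.5, 0.5, -0.7]
width: 85.2
```

Call:
apply_moves:
  targets:
    - [0,-0.4,0,0,0,0]
    - [0,-0.5,0,0,0,0]
    - [0,-0.5,0,0,0,0]
    - [0,-0.6,0,0,0,0]
    - [0.3,-0.6,0,0,0,0]
    - [0.4,-0.5,0,0,0,0]
    - [0,0,0,0,0,0]
    - [0,0,0,0,0,0]

```text
clock: 44.7
eef_pos: [555.6, 292.3, 154.2]
tool_rot: [-1.564, -0.74, 0.516]
force: [-0.3, 0.5, -0.3]
width: 85.3
```

```bash
python3 - <<'E'
from h import *
im=get_image('side'); c=calibration('side'); print(proj(c,[600,320,2]),proj(c,[600,320,88]),read_state()['force'].round(1),read_state()['width'])
cv2.imwrite('pics/s8.png',cv2.resize(im[100:384,190:340,::-1],None,fx=3,fy=2.1,interpolation=cv2.INTER_CUBIC))
a=cv2.resize(im[110:230,200:330,::-1],None,fx=4.6,fy=4.6,interpolation=cv2.INTER_CUBIC)
cv2.imwrite('pics/s9.png',a)
E
```

```text
[283.65550037 182.95068621] [284.42253299 165.44636997] [ 0.1  0.7 -1.1] 85.0551643872768
```

View pics/s9.png

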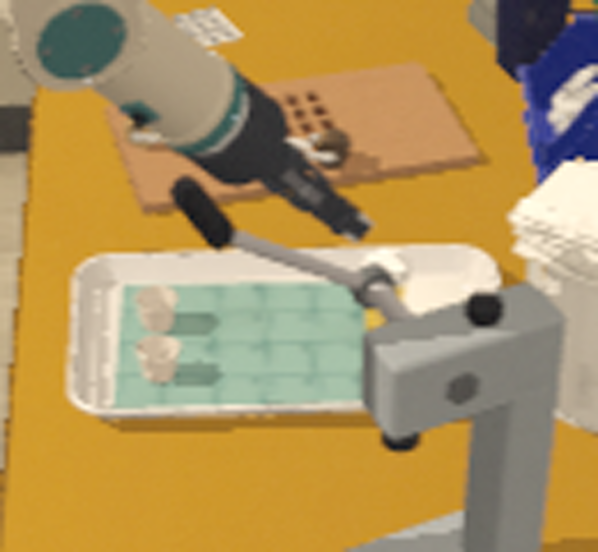

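The cap shows at (385,262), where an upright vial would put it at (388,255), with amber below it behind the hinge. The lever is up, the cups haven't moved and the gripper is clear. I'll run one numeric check on the other objects and then hand in.

```bash
python3 - <<'E'
from h import *
im=get_image('side'); a=cv2.imread('pics/side0.png')[...,::-1]
for n,(u,v) in dict(va=(265,285),vb=(269,314),cups=(314,295),cap=(312,317),marker=(318,358),cupa=(233,181),cupb=(235,191),lever=(244,156)).items():
    s=np.s_[v-12:v+13,u-9:u+10]; print(n,np.abs(im[s].astype(int)-a[s]).mean().round(1))
print(finish_job(), read_state()['clock'])
E
```

```text
va 2.7
vb 0.9
cups 3.4
cap 0.7
marker 8.6
cupa 0.5
cupb 0.6
lever 12.8
the job is handed in; nothing more can be done
the job is handed in; nothing more can be done
```

The job is handed in, at about 45 s on the robot's clock. I stood the capped vial on the anvil, swung the lever to its stop, let the lever spring back up, and stood the vial in the tray near world (600, 320) mm.

**What the checks showed**
- **Pressing:** the force at the fingers rose to about 86 N when the lever reached its stop. The picture showed the ram foot down on the cap.
- **Lever return:** after the fingers lifted off, the dark lever pixels were exactly where they were at the start. The last picture also shows the lever up.
- **Vial in the tray:** I felt light contact (2.5 N) before releasing. In the last picture the cap sits within about 2 px of where an upright vial would put it.
- **Gripper:** open, clear of everything, and reading no force.

**Not confirmed**
- **Cap depth:** I never measured it directly. That it is fully home is inferred from the lever reaching its stop.
- **Vial body in the tray:** the press hinge partly hides the vial from the side camera, so I judged it upright from the cap and the visible amber.
- **Weak image check:** comparing small patches with the start picture, the marker patch changed by 8.6 and the lever patch by 12.8, against 0.5–3.4 for the other objects. I put this down to the moved vial and arm and their shadows, but did not check further.

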